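Ready the roller and hold a fresh tray liner under the oil tap

ROBOT

A 6-joint arm with a two-finger parallel gripper is mounted at the origin on the work surface. World frame = base frame: x ahead of the robot, y to its left, z up, the work surface at z = 0. Lengths are in mm, angles in rad, forces in N, time in s.
With the tool pointing down it reaches from about 350 to 775 mm from the base axis. Payload 7.3 kg.
Tool frame: the origin (TCP) lies on the centre line of the jaws, within the pads' length; the fingertips stand 22 mm ahead of it and the grasp point (between the pads) lies 3 mm ahead of it; z points along the fingers, y is the direction in which the jaws open and shut (so a half turn about z gives the same grasp; the last joint's range is limited). The gripper opens to 92 mm and grips with 3 to 60 N. Pads are 19 mm wide; open, the fingers measure 130 mm over their backs; the gripper's body (75 mm by 190 mm) begins 47 mm behind the grasp point.
Start: joints at [-1.436, 0.342, 1.524, -0, 1.275, -0.146], TCP at [145.513, -504.452, 216.141] pointing down, gripper open.
Joint ranges: [-2.53, 2.53], [-0.77, 2.02], [0.04, 2.7], [-1, 4.14], [0.28, 2.66], [-3.11, 3.11]. Speed limits (rad/s): [2.57, 2.57, 3.14, 3.14, 3.14, 3.14].

INTERFACE

Orientations are given as [roll, pitch, yaw] about the fixed x, y, z axes, in that order (R = Rz(yaw) Ry(pitch) Rx(roll)).
In Python, from plant import bot gives the robot as it stands.
- The arm moves only by the tool play_rows, never from a script. Its argument "moves" is one flat list of numbers, 5 for each row, row after row: the closure in counts, from 0 (fully open) to 255 (shut), then the shift along the tool's x, y, z in mm, then the turn about the tool's z in degrees. A call has 1 to 8 rows; each row is the pose to reach, as a shift and turn from the pose commanded when the call began, along the tool's axes at that moment; what a row does not reach only later rows make up. A row lasts 1/12 s, in which the tool goes at most 41.7 mm and 7.16 degrees, less where a joint would pass 70% of its speed; a pose out of reach is approached as far as the arm can. A call with a gripper value outside its range is refused whole. The fingers move at their own pace and stop on an object; the grip force is fixed at half the most. Time passes only in rows, so rows that repeat a pose let the fingers close. It gives the time, the measured TCP pose, the force and the opening at its end, in the units of the state.
- bot.get_obs(): the state, without advancing time (a new reading comes with each control period).
- bot.capture(name): name is "scene" or "top"; returns a dict with "color" (420x560x3 uint8, red, green, blue), "fx", "fy", "cx", "cy" (pixels), "world_to_cam" (4x4, takes a point from world to camera coordinates). Camera axes: x right, y down, z forward; pixel columns grow to the right and rows downward; lengths in mm; the calibration is good to about 2 mm. A picture is of the moment at which its call begins. There is no depth.
- bot.close_job(): hands the job in, once; it reports no verdict.
The state is a dict: "time": time; "joint_positions": joint angles; "dq": joint speeds; "tau": joint torques, N m; "tool_pos": TCP position; "tcp_rot": TCP orientation; "contact_force": force on the tool from outside, world axes, zero at the start; "moment": the same for the moment, N m; "grip_width": finger opening in mm.
Only numpy, scipy, OpenCV 4.12 (cv2) and the standard library are available. Lean on these libraries where they do the work, as an engineer would, in place of code of your own. Each camera call takes 0.05 s, during which the arm holds its last target.

TASK

Get the oiling kit ready: first push the roller sleeve fully home onto the upright roller cage in the vise and let go of it. Then peel just the uppermost liner off the sticky stack, lifting it by one corner so that it tips out of the nest while its opposite side is still down, and leave the next liner in the stack. Finish while holding that liner in the gripper, level, with the tap's spout above the inside of it and the rim a few centimetres below the spout; leave the tape roll, the brush and the flat tin where they lie.

Things in the scene. Friction and masses are not known exactly. Their poses are not given: they have to be found in the camera images.
- sleeve: paint-roller sleeve: a straight tube with a stiff core and short grey nap, 46 mm outside diameter, 28 mm bore, 100 mm long, 60 g, standing on end on the table. Origin at the centre of its lower end, z along its axis (both ends are alike)
- roller_frame: fixed: mini roller frame; its black handle lies clamped in a small grey bench vise so that its cage, the spindle for the sleeve, stands upright. Origin on the table under the cage's vertical axis; wire, handle and vise (59 mm tall at most) lie towards its own -y, as far as 175 mm, 90 mm to either side
- cage_foot (a point): centre of the cage's foot, 56 mm above the table: upper face of the 38 mm wide round stop on which a fully home sleeve's lower end rests. The cage above it is a 24 mm thick cylinder
- cage_tip (a point): top centre of the cage, 94 mm above cage_foot; its last 14 mm taper to 12 mm. A fully home sleeve reaches 6 mm past it
- liner: uppermost white paint-tray liner: formed plastic tray with four cut-off corners, 240 (its x) x 150 (its y) x 48 mm, 60 g. Origin at the centre of its underside, z up out of its opening. The turned-down rim, 10 mm wide and 10 mm tall all round, ends at z = 48 mm; the thin walls inside it slope inward by 15 degrees. Starts nested in next_liner, 16 mm above it, with 6 mm of air between the rims
- liner_corner0 (a point): uppermost liner, (+x, +y) corner: middle of the top of the rim, 100.9 and 55.9 mm from the liner's z axis along x and y. Each corner is a straight piece of rim, 44 mm long outside, at 45 degrees to the sides. It clings to next_liner with 1 to 4 N until raised by about 7 mm; the liner's walls are out of the nest once raised by 40 mm
- liner_corner1 (a point): the same at its (+x, -y) corner
- liner_corner2 (a point): the same at its (-x, +y) corner
- liner_corner3 (a point): the same at its (-x, -y) corner
- next_liner: the second liner of the stack, alike, loose in the stack below, to which it clings about three times as hard as the uppermost clings to it. Origin at the centre of its underside
- stack: fixed: open cardboard carton 262 x 172 x 34 mm with the rest of the nested liners. Origin at the centre of its underside, x and y along the liners'. next_liner's origin is 35 mm and the uppermost liner's 51 mm above it, so the uppermost rim top is 99 mm above the table
- canister: fixed: grey oil canister with a brass tap on its front, on a wooden crate (210 x 200 mm, 185 mm tall); its handle ends 450 mm above the table. Origin on the table right under the spout; the tap sticks out 85 mm towards its own -x. The crate's front slats stand at its x = +79 mm; below the tap is only air
- spout (a point): centre of the mouth of the tap's downward spout (22 mm across), 205 mm above the table
- tape: bystander: roll of paper masking tape lying flat, 90 mm across, 24 mm tall; origin under its middle
- brush: bystander: flat brush, lying; origin near its middle
- tin: bystander: flat round tin of wax, 76 mm across, 45 mm tall; origin under its middle

How it is judged (in metres and radians):
On the way, in this order (a step that is already met when the one before it is completed fails the run):
1. the sleeve is fully home on the cage and let go (z of sleeve in the frame of cage_foot between -0.004 and 0.004 m and horizontal distance between sleeve and cage_foot below 0.005 m and angle between sleeve's own z axis and vertical below 0.08 rad and contact force between the fingers and sleeve below 0.1 N and linear speed of sleeve below 0.02 m/s), for 0.2 s.
2. one corner of the uppermost liner is up 20 mm or more while another is still down in the stack (z of any of liner_corner0, liner_corner1, liner_corner2, liner_corner3 in the frame of stack above 0.119 m and z of any of liner_corner0, liner_corner1, liner_corner2, liner_corner3 in the frame of stack below 0.107 m and angle between liner's own z axis and vertical above 0.08 rad and contact force between the fingers and liner above 0.5 N), for 0.05 s.
At the end, for the whole second after the job is handed in: Sleeve on the cage's foot (4 mm in height, 5 mm sideways), upright, let go. Liner held by the fingers alone, still, level within 0.14 rad, spout mouth 2 to 80 mm above its rim level and over its inside (85 mm along, 45 mm across from its centre). Next liner still down, risen under 8 mm (z of sleeve in the frame of cage_foot between -0.004 and 0.004 m and horizontal distance between sleeve and cage_foot below 0.005 m and angle between sleeve's own z axis and vertical below 0.08 rad and contact force between the fingers and sleeve below 0.1 N and contact force between the fingers and liner above 1 N and angle between liner's own z axis and vertical below 0.14 rad and linear speed of liner below 0.03 m/s and x of spout in the frame of liner between -0.085 and 0.085 m and y of spout in the frame of liner between -0.045 and 0.045 m and z of spout in the frame of liner between 0.05 and 0.128 m and contact force between liner and canister below 0.1 N and contact force between liner and next_liner below 0.1 N and contact force between liner and stack below 0.1 N and distance between next_liner and stack below 0.043 m and angle between next_liner's own z axis and vertical below 0.06 rad); the arm keeps its last pose, push and grip.
It fails at once if the next liner is pulled up out of the stack (more than 15 mm) (distance of next_liner from where it was at the start of the episode above 0.015 m).
It fails at once if a bystander is pushed more than 40 mm (distance of any of tape, brush, tin from where it was at the start of the episode above 0.04 m).
It also fails if it takes over 53 s, if anything falls off the work surface, if the arm or the gripper's body presses on something with over 40 N, if the wrist force passes 120 N, or if a joint passes its speed limit or range.

## Working session

There is one attempt and no reset: what is moved stays moved. The work goes in short steps, Python scripts to look and compute and a tool call to move; the robot and the scene stay as the last step left them, time stands still between calls to the robot, and variables do not carry over. Pictures are saved under pics/ and viewed, and the job is handed in when it is done.

Besides the shell and the picture viewer there is one more tool, called after "Call:" as a command line: name --argument value ..., lists and objects as JSON in quotes. play_rows: Moves the arm, as the interface text tells. Its arguments: {"type":"object","properties":{"moves":{"type":"array","items":{"type":"number"}}},"required":["moves"]}

```bash
ls; mkdir -p pics; python3 - <<'E'
from plant import bot
import cv2,json,pickle
o=bot.get_obs();print({k:o[k] for k in o})
for n in("scene","top"):
    c=bot.capture(n);pickle.dump(c,open(n+"0.pkl","wb"))
    cv2.imwrite(f"pics/{n}0.png",cv2.resize(c["color"][:,:,::-1],(800,600),interpolation=cv2.INTER_CUBIC))
    print(n,c["fx"],c["fy"],c["cx"],c["cy"]);print(c["world_to_cam"])
E
```

```text
pics
{'time': 0.0, 'joint_positions': array([-1.43603825e+00,  3.42708989e-01,  1.52500423e+00,  3.18041776e-05,
        1.27542365e+00, -1.46001274e-01]), 'dq': array([ 0.0001207 , -0.00022904,  0.00042541, -0.00096577,  0.00107116,
       -0.0022814 ]), 'tau': array([ 2.42925933e-03, -4.31231582e+01, -2.44226217e+01,  7.18547311e-02,
        5.57890011e-02, -1.50780929e-04]), 'tool_pos': array([ 145.44265727, -504.01010171,  215.45657829]), 'tcp_rot': array([-3.14006928e+00, -2.54747322e-04,  2.80749878e-01]), 'contact_force': array([-0.35156363, -0.3711427 , -0.031713  ]), 'moment': array([0.0684247 , 0.02661282, 0.0336275 ]), 'grip_width': 91.68294598175075}
scene 388.7451104430116 388.7451104430116 281.1246275323459 209.93239860002936
[[-2.09478356e-01  9.77490024e-01  2.51410478e-02  1.30249024e+02]
 [ 4.89797781e-01  1.27148667e-01 -8.62514551e-01 -1.40604216e+02]
 [-8.46296019e-01 -1.68364100e-01 -5.05407338e-01  1.33614562e+03]
 [ 0.00000000e+00  0.00000000e+00  0.00000000e+00  1.00000000e+00]]
top 427.55649489948735 427.55649489948735 280.42573477827284 214.28376805833386
[[-1.99928531e-02 -9.99446855e-01 -2.65757315e-02  1.55891136e+01]
 [-9.82393537e-01  2.45762626e-02 -1.85199745e-01  5.83753112e+02]
 [ 1.85750435e-01  2.24051556e-02 -9.82341481e-01  1.00770188e+03]
 [ 0.00000000e+00  0.00000000e+00  0.00000000e+00  1.00000000e+00]]
```

View pics/scene0.png

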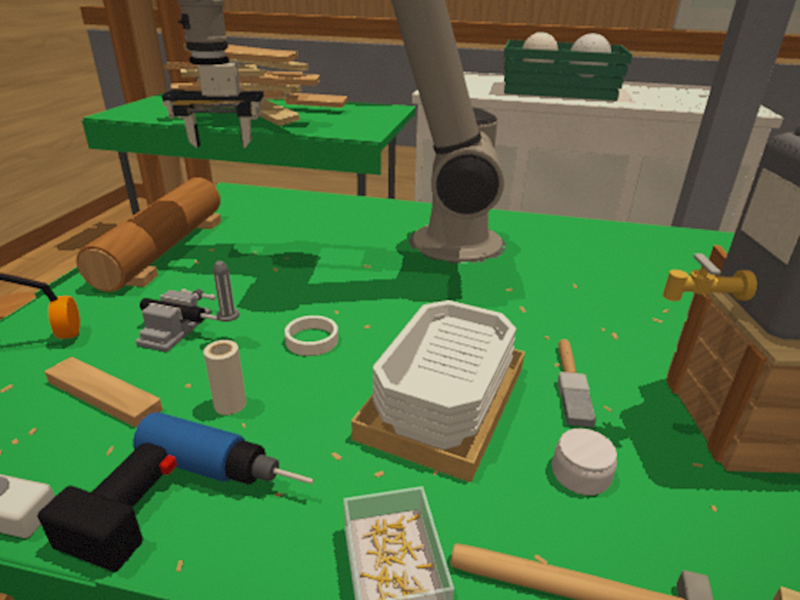

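View pics/top0.png

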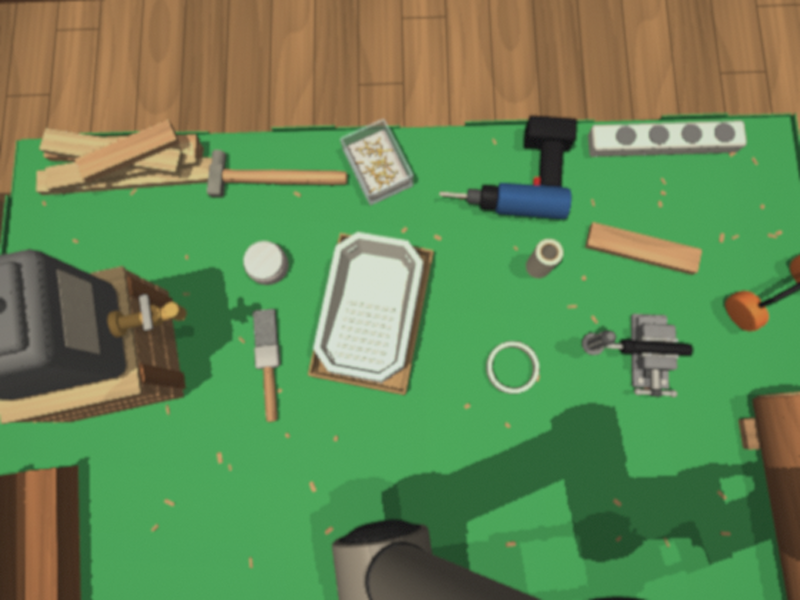

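```bash
cat > h.py <<'E'
import numpy as np,cv2,pickle
def load(n): return pickle.load(open(n+".pkl","rb"))
def ray(c,u,v):
    W=np.array(c["world_to_cam"]);R=W[:3,:3];t=W[:3,3]
    d=R.T@np.array([(u-c["cx"])/c["fx"],(v-c["cy"])/c["fy"],1]);return -R.T@t,d/np.linalg.norm(d)
def atz(c,u,v,z):
    o,d=ray(c,u,v);return o+d*(z-o[2])/d[2]
def tri(c1,p1,c2,p2):
    o1,d1=ray(c1,*p1);o2,d2=ray(c2,*p2)
    s=np.linalg.lstsq(np.c_[d1,-d2],o2-o1,rcond=None)[0]
    a=o1+s[0]*d1;b=o2+s[1]*d2;return (a+b)/2,np.linalg.norm(a-b)
def proj(c,P):
    W=np.array(c["world_to_cam"]);q=np.atleast_2d(P)@W[:3,:3].T+W[:3,3]
    return np.c_[q[:,0]/q[:,2]*c["fx"]+c["cx"],q[:,1]/q[:,2]*c["fy"]+c["cy"]]
def crop(c,x0,y0,w,h,name,s=None,pts=None):
    im=c["color"][y0:y0+h,x0:x0+w,::-1];s=s or int(min(800/w,600/h))
    im=cv2.resize(im,None,fx=s,fy=s,interpolation=cv2.INTER_CUBIC)
    for g in range(0,w,10): cv2.putText(im,str(x0+g),(g*s,10),0,.33,(0,0,255),1); cv2.line(im,(g*s,12),(g*s,18),(0,0,255),1)
    for g in range(0,h,10): cv2.putText(im,str(y0+g),(0,g*s+4),0,.33,(0,0,255),1); cv2.line(im,(22,g*s),(28,g*s),(0,0,255),1)
    if pts is not None:
        for u,v in pts: cv2.circle(im,(int((u-x0+.5)*s),int((v-y0+.5)*s)),2,(255,0,255),-1)
    cv2.imwrite("pics/"+name+".png",im)
E
python3 - <<'E'
from h import *
t=load("top0");s=load("scene0")
crop(t,205,155,110,125,"t_liner");crop(t,360,160,130,100,"t_sl")
crop(s,130,175,110,120,"s_sl");crop(s,240,200,140,140,"s_liner")
crop(s,450,160,100,80,"s_sp");crop(t,60,190,90,70,"t_sp")
E
```

```text
(no output)
```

View pics/t_liner.png

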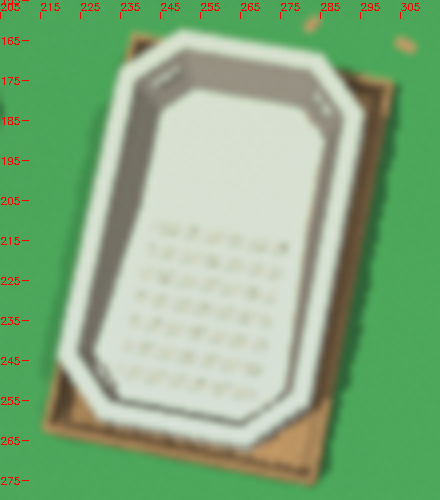

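View pics/t_sl.png

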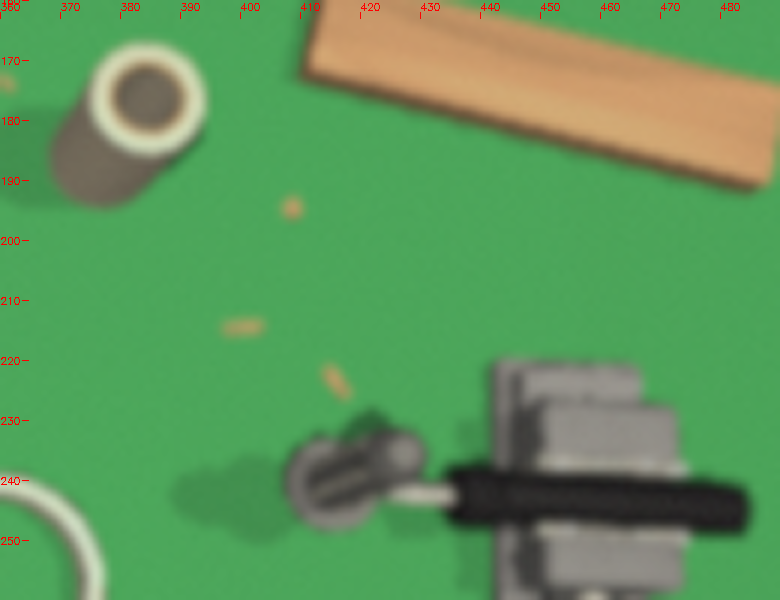

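View pics/s_sl.png

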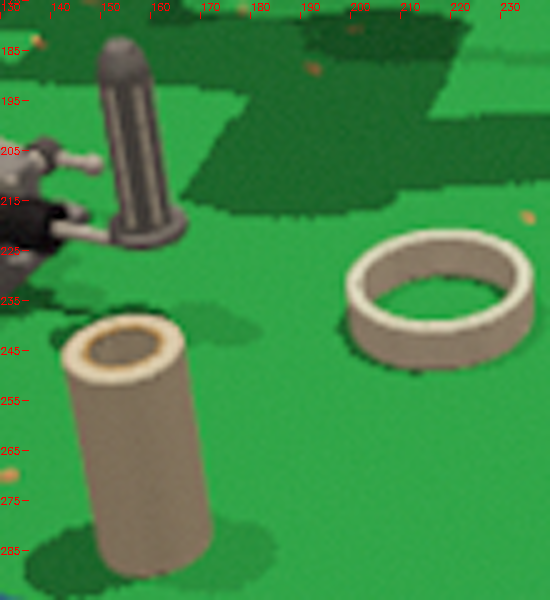

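View pics/s_liner.png

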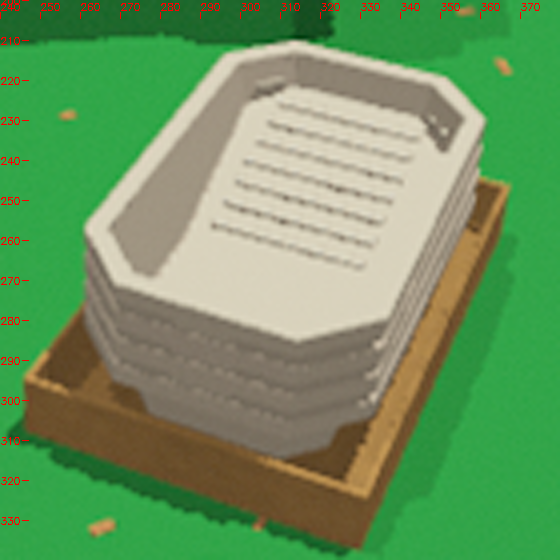

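View pics/s_sp.png

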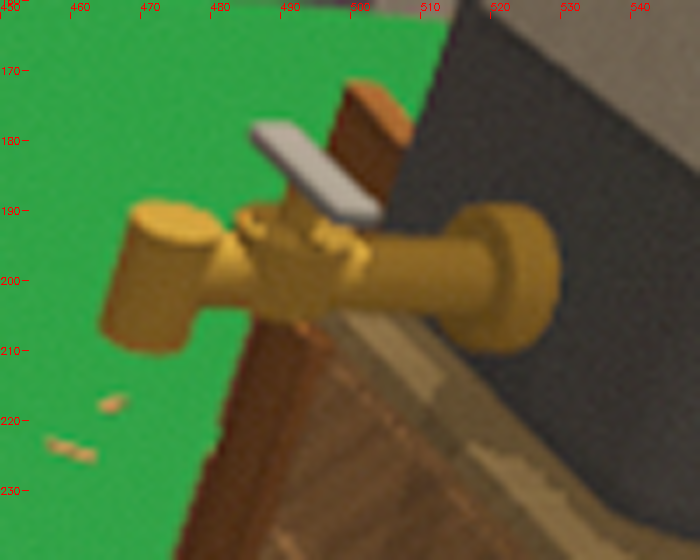

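View pics/t_sp.png

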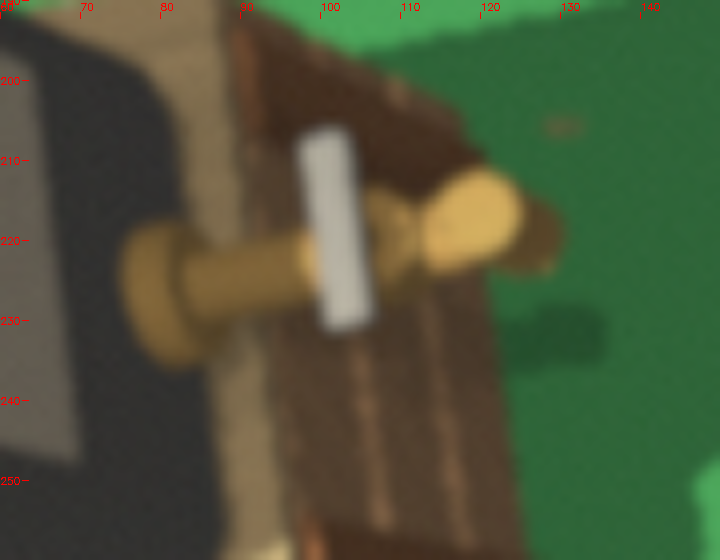

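```bash
python3 - <<'E'
from h import *
from scipy.optimize import least_squares
t=load("top0");s=load("scene0")
U=lambda x0,y0,k,P:[(x0+X/k-.5,y0+Y/k-.5) for X,Y in P]
tv=np.array(U(205,155,4,[(181,30),(323,53),(364,105),(310,402),(250,445),(107,417),(60,357),(121,68)]))
sv=np.array(U(240,200,4,[(86,228),(122,280),(297,342),(388,320),(485,122),(442,75),(297,40),(225,55)]))
V=np.array([(120,43.9),(88.9,75),(-88.9,75),(-120,43.9),(-120,-43.9),(-88.9,-75),(88.9,-75),(120,-43.9)])
def w(p):
    c,n=np.cos(p[2]),np.sin(p[2]);return np.c_[V@np.array([[c,n],[-n,c]])+p[:2],np.full(8,99.)]
def fit(use):
  def res(p):
    P=w(p);r=[]
    for c,o in use:
        q=proj(c,P);d=np.linalg.norm(q[:,None]-o[None],axis=2);r+=list(d.min(0))
    return r
  return least_squares(res,[560,80,-.22])
for use in([(t,tv)],[(s,sv)],[(t,tv),(s,sv)]):
    f=fit(use);print("liner",f.x,np.round(f.fun,1))
g=lambda x0,y0,k,X,Y:(x0+X/k-.5,y0+Y/k-.5)
def both(n,a,b,z):
    print(n,atz(t,*a,z)[:2],atz(s,*b,z)[:2],*tri(t,a,s,b))
both("sleeve top",g(360,160,6,148,98),g(130,175,5,123,347),100)
both("tip",g(360,160,6,403,452),g(130,175,5,123,43),150)
both("foot",g(360,160,6,334,482),g(130,175,5,149,222),56)
both("spout",g(60,190,8,525,232),g(450,160,7,145,336),205)
both("spouttop",g(60,190,8,475,212),g(450,160,7,178,221),240)
c=load("top0")
for n,z,p in[("tape",24,(640,459))]:pass
print("tin",atz(t,265*.7,262*.7,45),"tape",atz(t,513*.7,367*.7,24),"brush",atz(t,265*.7,312*.7,10),atz(t,271*.7,418*.7,10))
E
```

```text
liner [ 5.81583415e+02  5.44025477e+01 -1.96669655e-01] [0.2 0.3 1.2 0.8 0.4 0.9 0.6 0.3]
liner [ 5.79515569e+02  5.61364070e+01 -2.05258471e-01] [0.1 1.5 1.  0.8 0.7 1.  0.8 0.2]
liner [ 5.80837454e+02  5.53693312e+01 -2.00617688e-01] [0.3 0.5 1.6 0.1 0.5 1.6 0.1 0.6 0.6 2.1 0.5 0.4 0.6 1.  1.3 0.6]
sleeve top [ 663.13622398 -249.66508679] [ 664.39449086 -249.26295209] [ 663.3768091  -249.88471655   99.18365503] 0.06862494367700224
tip [ 511.46867234 -323.09460049] [ 510.61136067 -322.69575059] [ 511.28395657 -322.64143365  150.41790606] 0.6533124406799918
foot [ 512.25009925 -324.24902478] [ 513.03144513 -322.23174647] [ 512.03927694 -323.68349669   55.36232149] 1.5340412463211037
spout [554.67760046 332.24229784] [552.65823703 332.63257586] [554.51670383 331.95947717 205.92696902] 0.15708906870559758
spouttop [553.66309895 331.66663437] [555.51689871 331.02140885] [553.77140986 331.76422463 239.25877595] 0.3856816122290753
tin [672.26158727 243.94002355  45.        ] tape [ 476.51046919 -191.26780558   24.        ] brush [587.69880083 250.74450707  10.        ] [397.42552102 236.04089247  10.        ]
```

Call:
play_rows --moves '[0,40,-7,2,0,0,80,-14,4,0,0,120,-21,6,0,0,160,-28,8,0,0,200,-35,10,0,0,240,-43,10,0,0,280,-50,10,0,0,300,-54,10,0]'

```text
time: 0.77
tool_pos: [422.1, -366.8, 205.7]
tcp_rot: [-3.141, -0.001, 0.283]
contact_force: [-1.5, 0.2, 0.6]
grip_width: 91.4
```

```bash
cat >> h.py <<'E'
def st():
    from plant import bot
    o=bot.get_obs();print("t",round(o["time"],2),"pos",np.round(o["tool_pos"],1),"rot",np.round(o["tcp_rot"],4),"F",np.round(o["contact_force"],1),"M",np.round(o["moment"],2),"w",round(o["grip_width"],1),"j",np.round(o["joint_positions"],2),"dq",np.round(np.abs(o["dq"]).max(),3));return o
def go(P,yaw):
    "world target & yaw deg -> tool shift"
    o=st();d=np.array(P)-o["tool_pos"];a=o["tcp_rot"][2];c,s=np.cos(a),np.sin(a)
    t=np.array([c*d[0]+s*d[1],s*d[0]-c*d[1],-d[2]]);tn=-(yaw-np.degrees(a));tn=(tn+180)%360-180
    print("shift",np.round(t,1),"turn",round(tn,1))
E
python3 -c "
from h import *
go([663.5,-249.5,175],0)"
```

```text
t 0.77 pos [ 422.1 -366.8  205.7] rot [-3.1407e+00 -1.0000e-03  2.8350e-01] F [-1.5  0.2  0.6] M [0.01 0.06 0.  ] w 91.4 j [-0.85  0.41  1.45  0.    1.28  0.43] dq 0.39
shift [264.6 -45.1  30.7] turn 16.2
```

Call:
play_rows --moves '[0,40,-7,4,3,0,80,-14,8,6,0,120,-20,12,9,0,160,-27,16,12,0,200,-34,20,16,0,240,-41,25,16.2,0,265,-45,30,16.2,0,265,-45,30,16.2]'

```text
time: 1.43
tool_pos: [664.2, -248.5, 172.9]
tcp_rot: [-3.139, 0.002, 0.003]
contact_force: [1.4, -0.0, -0.6]
grip_width: 91.9
```

```bash
python3 -c "
from h import *
go([663.5,-249.5,73],0)"
```

```text
t 1.43 pos [ 664.2 -248.5  172.9] rot [-3.139e+00  1.700e-03  2.900e-03] F [ 1.4 -0.  -0.6] M [-0.    0.02 -0.02] w 91.9 j [-0.47  0.73  0.98  0.    1.43  1.1 ] dq 0.078
shift [-0.7  1.  99.9] turn 0.2
```

Call:
play_rows --moves '[0,-0.7,1,0,0,0,-0.7,1,35,0,0,-0.7,1,70,0,0,-0.7,1,90,0,0,-0.7,1,100,0,0,-0.7,1,100,0,0,-0.7,1,100,0]'

```text
time: 2.02
tool_pos: [660.1, -254.8, 77.2]
tcp_rot: [3.141, -0.001, -0.003]
contact_force: [0.7, -0.3, 0.7]
grip_width: 91.8
```

```bash
python3 -c "
from h import *
go([663.5,-249.5,73],0)
from plant import bot
for n in('scene','top'):
    pickle.dump(bot.capture(n),open(n+'1.pkl','wb'))
crop(load('scene1'),110,160,130,140,'s1');crop(load('top1'),340,110,130,100,'t1')"
```

```text
t 2.02 pos [ 660.1 -254.8   77.2] rot [ 3.1409e+00 -8.0000e-04 -2.9000e-03] F [ 0.7 -0.3  0.7] M [-0.01  0.02 -0.02] w 91.8 j [-0.48  0.79  1.12 -0.    1.23  1.1 ] dq 0.033
shift [ 3.4 -5.3  4.2] turn -0.2
```

View pics/s1.png

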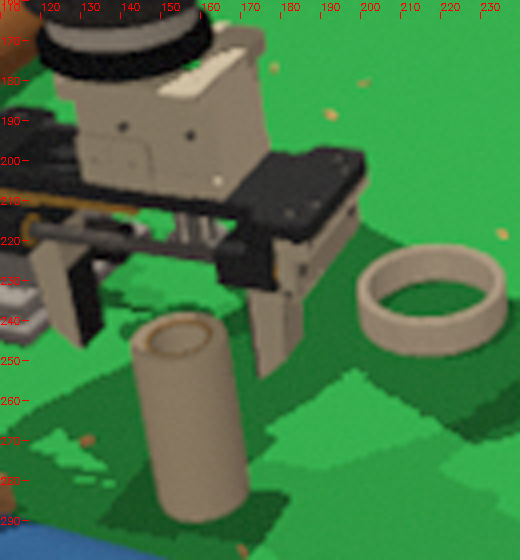

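View pics/t1.png

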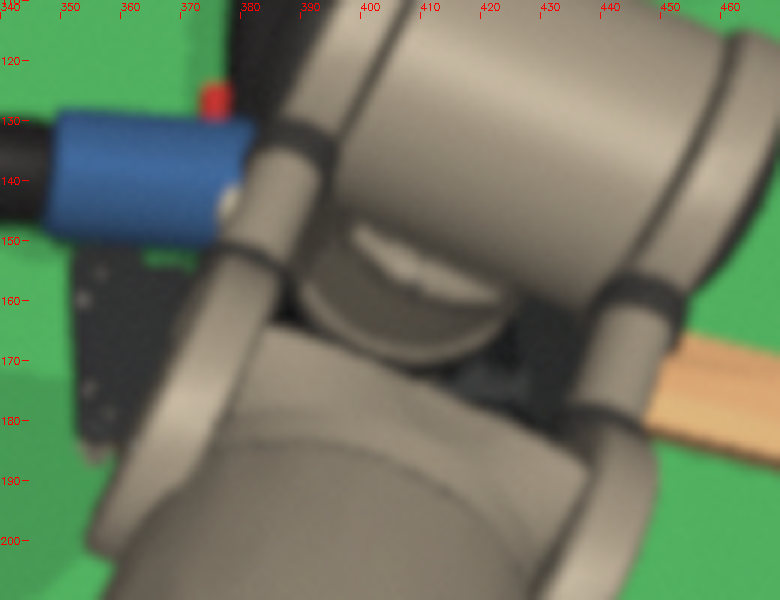

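```bash
python3 -c "
from h import *
s=load('scene1')
o=st()
x,y,z=o['tool_pos']
for P in [(x,y-46,z-22),(x,y+46,z-22),(x,y,z-22),(663.5,-249.5,100),(663.5,-249.5,0)]: print(P,proj(s,P))
"
```

```text
t 2.12 pos [ 661.2 -254.8   78.7] rot [ 3.1396e+00 -3.6000e-03 -2.5000e-03] F [-0.3  0.5  0. ] M [ 0.09  0.05 -0.  ] w 91.9 j [-0.48  0.79  1.12 -0.    1.23  1.1 ] dq 0.004
(np.float64(661.158277415673), np.float64(-300.8280039107634), np.float64(56.71076168973157)) [[134.66069229 256.69587154]]
(np.float64(661.158277415673), np.float64(-208.82800391076339), np.float64(56.71076168973157)) [[176.40573321 263.42771895]]
(np.float64(661.158277415673), np.float64(-254.82800391076339), np.float64(56.71076168973157)) [[155.32880984 260.02883303]]
(663.5, -249.5, 100) [[154.20963735 243.62705314]]
(663.5, -249.5, 0) [[160.86748378 282.60025006]]
```

```bash
python3 -c "
from h import *
t=load('top1');s=load('scene1')
for z in(125,150,175): print(z,atz(t,352.5,152,z),atz(t,352.5,183,z))
# scene body right end top corners
for z in(125,150,175): print(z,atz(s,110+330/4,160+150/4,z),atz(s,110+365/4,160+152/4,z),atz(s,110+250/4,160+205/4,z))
"
```

```text
125 [ 716.70348528 -173.11678336  125.        ] [ 640.90889416 -169.24061738  125.        ]
150 [ 708.22581565 -169.21889947  150.        ] [ 634.37780492 -165.44228239  150.        ]
175 [ 699.74814601 -165.32101558  175.        ] [ 627.84671568 -161.64394741  175.        ]
125 [ 510.05386521 -232.50361087  125.        ] [ 507.26600071 -212.61927652  125.        ] [ 577.50492373 -248.85860497  125.        ]
150 [ 552.14856875 -212.06772921  150.        ] [ 549.52440738 -193.35100104  150.        ] [ 615.63890766 -227.46235965  150.        ]
175 [ 594.24327229 -191.63184755  175.        ] [ 591.78281405 -174.08272556  175.        ] [ 653.77289159 -206.06611432  175.        ]
```

```bash
python3 -c "
from h import *
s=load('scene0')
a=.2808;yv=np.array([np.sin(a),-np.cos(a),0]);xv=np.array([np.cos(a),np.sin(a),0])
for z in (194,216):
  for k in(-46,46): 
    for e in (-9.5,9.5): print(z,proj(s,np.array([145.5,-504.4,z])+k*yv+e*xv))
crop(s,110,60,90,50,'s0g',8)
s=load('scene1')
for u,v in((175.5,254),(130.5,247)):
  o,d=ray(s,u-.5,v-.5)
  for x in(640,660,670): print(x,o+d*(x-o[0])/d[0])
"
```

```text
194 [[170.99410844 111.66137842]]
194 [[169.91888199 113.44446624]]
194 [[140.77619901 111.51808609]]
194 [[139.27951423 113.30924789]]
216 [[170.15303695 104.60532653]]
216 [[169.05610723 106.30779895]]
216 [[139.6489128  104.42112764]]
216 [[138.12244901 106.13072428]]
640 [ 640.         -220.99385732   63.97293869]
660 [ 660.         -209.52689469   80.56025973]
670 [ 670.         -203.79341337   88.85392025]
640 [ 640.         -322.48052897   63.8296139 ]
660 [ 660.         -307.5553263    80.42181885]
670 [ 670.         -300.09272496   88.71792132]
```

View pics/s0g.png

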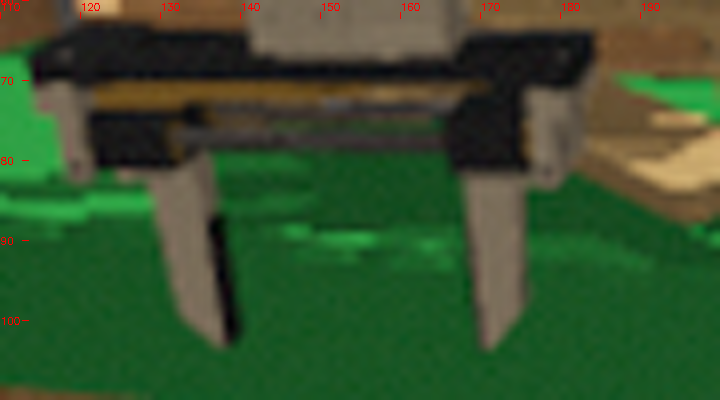

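Call:
play_rows --moves '[0,2.5,-5.3,0,0,0,2.5,-5.3,8,0,0,2.5,-5.3,16,0,0,2.5,-5.3,16,0,0,2.5,-5.3,16,0,0,2.5,-5.3,16,0]'

```text
time: 2.62
tool_pos: [662.7, -248.4, 59.8]
tcp_rot: [-3.141, 0.0, -0.002]
contact_force: [0.5, 0.3, 0.1]
grip_width: 91.6
```

```bash
python3 -c "
from h import *
go([663.5,-249.5,60],0)
from plant import bot
for n in('scene','top'):
    pickle.dump(bot.capture(n),open(n+'1.pkl','wb'))
st();st()
crop(load('scene1'),110,160,130,140,'s2')"
```

```text
t 2.62 pos [ 662.7 -248.4   59.8] rot [-3.1415e+00  4.0000e-04 -1.9000e-03] F [0.5 0.3 0.1] M [ 0.02 -0.07 -0.01] w 91.6 j [-0.47  0.81  1.13 -0.    1.2   1.11] dq 0.009
shift [ 0.8  1.1 -0.2] turn -0.1
t 2.72 pos [ 662.9 -248.6   60.3] rot [ 3.1413e+00 -3.0000e-04 -2.0000e-03] F [0.3 0.7 0.2] M [0.04 0.02 0.02] w 92.2 j [-0.47  0.81  1.13 -0.    1.2   1.11] dq 0.003
t 2.72 pos [ 662.9 -248.6   60.3] rot [ 3.1413e+00 -3.0000e-04 -2.0000e-03] F [0.3 0.7 0.2] M [0.04 0.02 0.02] w 92.2 j [-0.47  0.81  1.13 -0.    1.2   1.11] dq 0.003
```

View pics/s2.png

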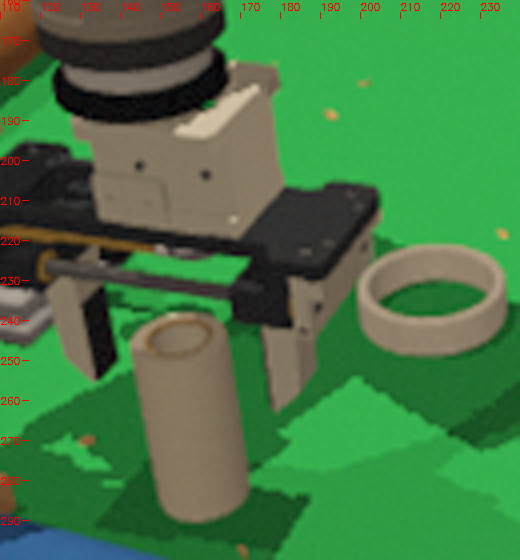

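Call:
play_rows --moves '[255,0.6,0.9,0,0,255,0.6,0.9,0,0,255,0.6,0.9,0,0,255,0.6,0.9,0,0,255,0.6,0.9,0,0,255,0.6,0.9,0,0]'

```text
time: 3.22
tool_pos: [663.3, -249.4, 60.1]
tcp_rot: [3.142, -0.0, -0.002]
contact_force: [-1.1, 0.5, 0.9]
grip_width: 56.7
```

```bash
python3 -c "
from h import *
st()
from plant import bot
for n in('scene',):
    pickle.dump(bot.capture(n),open(n+'1.pkl','wb'))
st()
crop(load('scene1'),110,160,130,140,'s3')"
```

```text
t 3.22 pos [ 663.3 -249.4   60.1] rot [ 3.1415e+00 -0.0000e+00 -2.0000e-03] F [-1.1  0.5  0.9] M [ 0.03 -0.    0.05] w 56.7 j [-0.47  0.81  1.13 -0.    1.2   1.11] dq 0.002
t 3.27 pos [ 663.4 -249.3   60.1] rot [ 3.1415e+00 -0.0000e+00 -1.9000e-03] F [-0.7  0.5  0. ] M [ 0.03 -0.03 -0.02] w 52.4 j [-0.47  0.81  1.13 -0.    1.2   1.11] dq 0.001
```

View pics/s3.png

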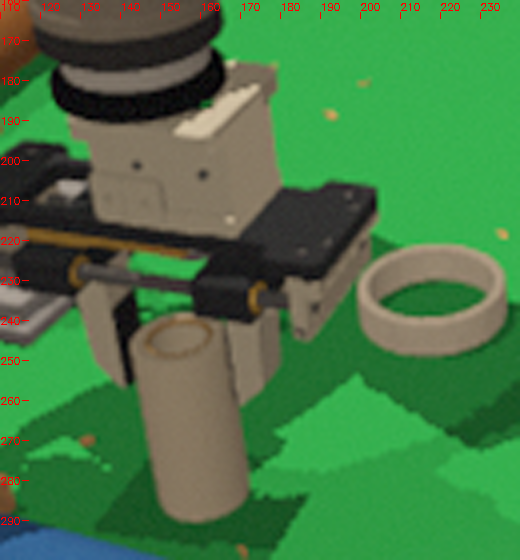

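Call:
play_rows --moves '[255,0,0,0,0,255,0,0,0,0,255,0,0,0,0]'

```text
time: 3.52
tool_pos: [663.3, -249.4, 60.1]
tcp_rot: [3.141, 0.0, -0.002]
contact_force: [-0.1, -0.3, -0.1]
grip_width: 45.1
```

```bash
python3 -c "
from h import *
st()
from plant import bot
for n in('scene',):
    pickle.dump(bot.capture(n),open(n+'1.pkl','wb'))
st()
crop(load('scene1'),110,160,130,140,'s4')"
```

```text
t 3.52 pos [ 663.3 -249.4   60.1] rot [ 3.1415e+00  0.0000e+00 -2.0000e-03] F [-0.1 -0.3 -0.1] M [0.03 0.   0.  ] w 45.1 j [-0.47  0.81  1.13 -0.    1.2   1.11] dq 0.001
t 3.57 pos [ 663.3 -249.4   60. ] rot [ 3.1415e+00  1.0000e-04 -2.0000e-03] F [ 0.1  0.1 -0.2] M [ 0.01  0.03 -0.02] w 44.3 j [-0.47  0.81  1.13 -0.    1.2   1.11] dq 0.003
```

View pics/s4.png

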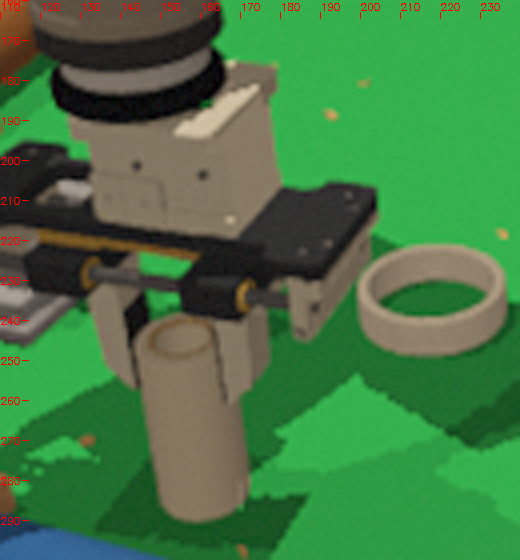

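Call:
play_rows --moves '[255,0,0,-10,0,255,0,0,-45,0,255,0,0,-85,0,255,0,0,-125,0,255,0,0,-160,0,255,0,0,-170,0,255,0,0,-170,0]'

```text
time: 4.15
tool_pos: [664.8, -250.0, 235.5]
tcp_rot: [3.138, -0.008, -0.002]
contact_force: [0.2, -0.4, -1.4]
grip_width: 44.7
```

Call:
play_rows --moves '[255,-35,17,0,0,255,-70,34,0,0,255,-105,51,0,0,255,-135,66,0,0,255,-151.8,73.9,0,0,255,-151.8,73.9,0,0,255,-151.8,73.9,0,0,255,-151.8,73.9,0,0]'

```text
time: 4.82
tool_pos: [511.6, -322.4, 229.0]
tcp_rot: [-3.14, 0.001, -0.002]
contact_force: [-0.0, 0.3, -0.3]
grip_width: 45.0
```

```bash
python3 -c "
from h import *
st()
from plant import bot
for n in('scene','top'):
    pickle.dump(bot.capture(n),open(n+'2.pkl','wb'))
go([511.5,-323.2,230],0)
crop(load('scene2'),100,110,130,150,'s5');crop(load('top2'),360,180,130,100,'t5')"
```

```text
t 4.82 pos [ 511.6 -322.4  229. ] rot [-3.1402e+00  1.1000e-03 -1.9000e-03] F [-0.   0.3 -0.3] M [0.03 0.02 0.  ] w 45.0 j [-0.69  0.48  1.27  0.    1.39  0.88] dq 0.017
t 4.92 pos [ 512.2 -322.2  229.2] rot [-3.1407e+00  7.0000e-04 -7.0000e-04] F [-0.2  0.9 -1. ] M [-0.02  0.01 -0.01] w 44.5 j [-0.69  0.48  1.27  0.    1.39  0.88] dq 0.006
shift [-0.7  1.1 -0.8] turn -0.0
```

View pics/s5.png

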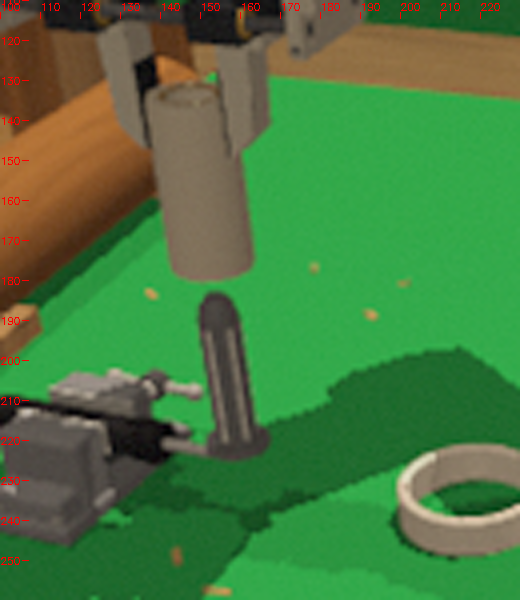

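View pics/t5.png

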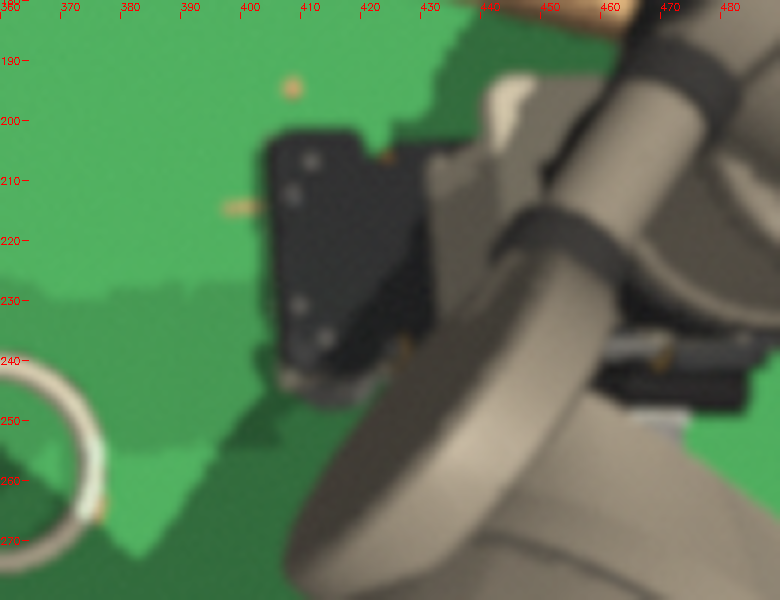

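```bash
python3 -c "
from h import *
s=load('scene2')
for P in [(512,-322.3,169),(512,-322.3,269),(511.5,-323.2,150),(511.5,-323.2,56)]:
  q=proj(s,P)[0]; print(P,q,'crop',(q-[99.5,109.5])*4)
th=np.linspace(0,2*np.pi,90)
pts=[]
for z in(169,269): pts+=list(proj(s,np.c_[512+23*np.cos(th),-322.3+23*np.sin(th),0*th+z]))
for z,r in((150,6),(136,12),(56,19)): pts+=list(proj(s,np.c_[511.5+r*np.cos(th),-323.2+r*np.sin(th),0*th+z]))
crop(s,120,110,80,130,'s6',None,pts)
"
```

```text
(512, -322.3, 169) [152.77552908 175.78355482] crop [213.10211632 265.13421926]
(512, -322.3, 269) [146.06603217 132.84902885] crop [186.26412869  93.39611542]
(511.5, -323.2, 150) [153.70456479 183.24330591] crop [216.81825915 294.97322363]
(511.5, -323.2, 56) [159.22955664 218.5206701 ] crop [238.91822656 436.08268039]
```

View pics/s6.png

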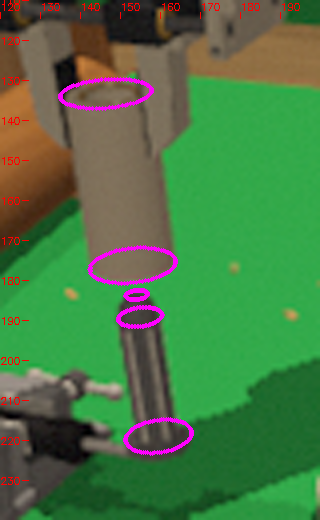

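Call:
play_rows --moves '[255,-0.6,1,0,0,255,-0.6,1,15,0,255,-0.6,1,22,0,255,-0.6,1,29,0,255,-0.6,1,36,0,255,-0.6,1,43,0,255,-0.6,1,43,0]'

```text
time: 5.5
tool_pos: [510.3, -323.5, 185.4]
tcp_rot: [-3.14, 0.002, -0.002]
contact_force: [-1.1, 0.7, -0.0]
grip_width: 44.4
```

```bash
python3 -c "
from h import *
st()
from plant import bot
for n in('scene',):
    pickle.dump(bot.capture(n),open(n+'2.pkl','wb'))
go([511.5,-323.2,116],0)
s=load('scene2');crop(s,100,120,130,120,'s7')"
```

```text
t 5.5 pos [ 510.3 -323.5  185.4] rot [-3.14e+00  2.10e-03 -1.80e-03] F [-1.1  0.7 -0. ] M [0.06 0.07 0.02] w 44.4 j [-0.69  0.51  1.34 -0.    1.29  0.88] dq 0.028
t 5.55 pos [ 510.5 -323.7  186.3] rot [-3.1406e+00  1.3000e-03 -1.9000e-03] F [-1.2 -0.6 -0.3] M [ 0.02  0.02 -0.01] w 44.9 j [-0.69  0.51  1.34 -0.    1.29  0.88] dq 0.022
shift [ 1.  -0.5 70.3] turn -0.1
```

View pics/s7.png

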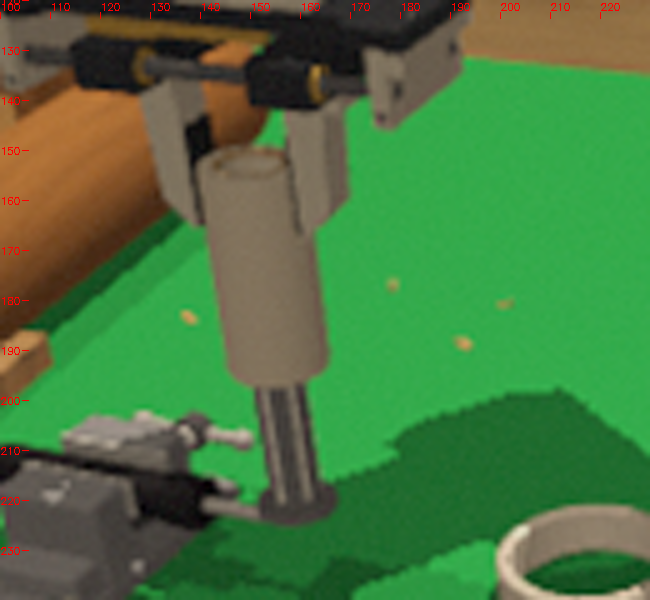

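Call:
play_rows --moves '[255,0.5,0,10,0,255,0.5,0,20,0,255,0.5,0,30,0,255,0.5,0,40,0,255,0.5,0,50,0,255,0.5,0,58,0,255,0.5,0,62,0,255,0.5,0,62,0]'

```text
time: 6.22
tool_pos: [510.8, -323.6, 123.8]
tcp_rot: [-3.14, 0.002, -0.002]
contact_force: [0.5, 0.2, -0.5]
grip_width: 44.8
```

```bash
python3 -c "
from h import *
go([511.5,-323.2,116],0)"
```

```text
t 6.22 pos [ 510.8 -323.6  123.8] rot [-3.1404e+00  1.6000e-03 -2.0000e-03] F [ 0.5  0.2 -0.5] M [-0.01  0.04  0.04] w 44.8 j [-0.69  0.57  1.42 -0.    1.15  0.88] dq 0.025
shift [ 0.7 -0.4  7.8] turn -0.1
```

Call:
play_rows --moves '[255,0,0,4,0,255,0,0,7,0,255,0,0,8,0,255,0,0,9,0,255,0,0,10,0,255,0,0,10,0]'

```text
time: 6.72
tool_pos: [511.6, -324.1, 115.9]
tcp_rot: [3.141, -0.001, -0.002]
contact_force: [-0.9, 0.1, 2.9]
grip_width: 45.0
```

```bash
python3 -c "
from h import *
go([511.5,-323.2,116],0)"
```

```text
t 6.72 pos [ 511.6 -324.1  115.9] rot [ 3.1409e+00 -1.0000e-03 -1.9000e-03] F [-0.9  0.1  2.9] M [ 0.12  0.13 -0.04] w 45.0 j [-0.69  0.58  1.43  0.    1.13  0.88] dq 0.004
shift [-0.1 -0.9 -0.1] turn -0.1
```

Call:
play_rows --moves '[255,0,0,2,0,255,0,0,4,0,255,0,0,4,0,255,0,0,4,0]'

```text
time: 7.05
tool_pos: [512.4, -325.3, 115.0]
tcp_rot: [3.137, -0.004, -0.002]
contact_force: [-4.9, 1.9, 19.1]
grip_width: 44.7
```

```bash
python3 -c "
from h import *
st()
from plant import bot
for n in('scene',):
    pickle.dump(bot.capture(n),open(n+'2.pkl','wb'))
go([511.5,-323.2,116],0)
s=load('scene2')
th=np.linspace(0,2*np.pi,90)
pts=[]
for z in(56,156): pts+=list(proj(s,np.c_[511.5+23*np.cos(th),-323.2+23*np.sin(th),0*th+z]))
crop(s,100,140,130,110,'s8',None,pts)"
```

```text
t 7.05 pos [ 512.4 -325.3  115. ] rot [ 3.1372e+00 -4.2000e-03 -1.8000e-03] F [-4.9  1.9 19.1] M [0.42 0.8  0.1 ] w 44.7 j [-0.69  0.58  1.43 -0.    1.13  0.88] dq 0.002
t 7.1 pos [ 512.4 -325.3  115.1] rot [ 3.1372e+00 -4.2000e-03 -1.7000e-03] F [-3.9  1.9 19.7] M [0.42 0.84 0.03] w 44.3 j [-0.69  0.58  1.43 -0.    1.13  0.88] dq 0.001
shift [-0.9 -2.1 -0.9] turn -0.1
```

View pics/s8.png

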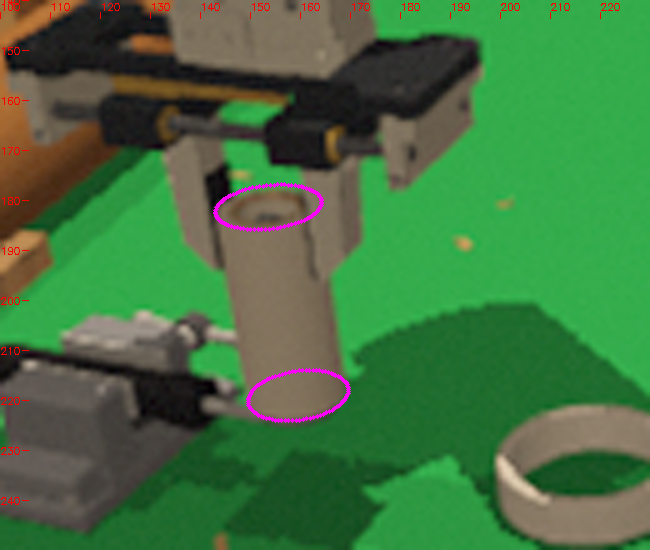

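Call:
play_rows --moves '[255,0,0,-3,0,0,0,0,-3.5,0,0,0,0,-3.5,0,0,0,0,-3.5,0,0,0,0,-3.5,0,0,0,0,-3.5,0,0,0,0,-3.5,0]'

```text
time: 7.68
tool_pos: [511.2, -323.9, 114.2]
tcp_rot: [-3.141, 0.0, -0.002]
contact_force: [0.4, 0.7, -0.2]
grip_width: 80.6
```

```bash
python3 -c "
from h import *
st()
from plant import bot
for n in('scene',):
    pickle.dump(bot.capture(n),open(n+'2.pkl','wb'))
s=load('scene2')
th=np.linspace(0,2*np.pi,90)
crop(s,100,140,130,110,'s9',None)"
```

```text
t 7.68 pos [ 511.2 -323.9  114.2] rot [-3.1413e+00  5.0000e-04 -1.9000e-03] F [ 0.4  0.7 -0.2] M [ 0.05  0.02 -0.04] w 80.6 j [-0.69  0.58  1.43 -0.    1.13  0.88] dq 0.004
```

View pics/s9.png

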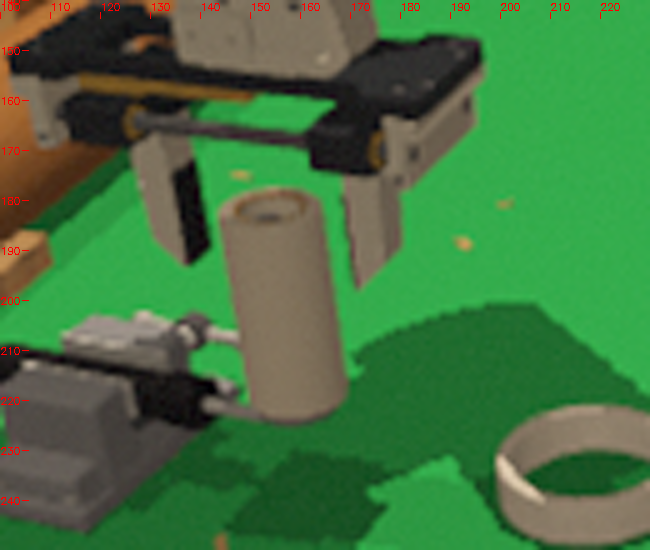

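Call:
play_rows --moves '[0,0,0,-15,0,0,0,0,-45,0,0,0,0,-75,0,255,0,0,-75,0,255,-30,-30,-75,0,255,-60,-60,-75,0,255,-90,-100,-75,0,255,-126,-140,-75,0]'

```text
time: 8.4
tool_pos: [398.6, -198.8, 189.0]
tcp_rot: [-3.141, 0.0, -0.002]
contact_force: [0.1, -1.1, 0.6]
grip_width: 63.1
```

```bash
python3 -c "
from h import *
go([385,-100,60],0)"
```

```text
t 8.4 pos [ 398.6 -198.8  189. ] rot [-3.1412e+00  3.0000e-04 -2.5000e-03] F [ 0.1 -1.1  0.6] M [0.05 0.01 0.  ] w 63.1 j [-0.64  0.22  1.77  0.    1.15  0.94] dq 1.152
shift [-13.8 -98.8 129. ] turn -0.1
```

Call:
play_rows --moves '[255,0,-30,0,0,255,0,-65,10,0,255,0,-85,40,0,255,0,-85,75,0,255,0,-85,110,0,255,0,-85,129,0,255,0,-85,135,0,255,0,-85,135,0]'

```text
time: 9.07
tool_pos: [399.4, -114.9, 53.5]
tcp_rot: [-3.14, 0.003, -0.002]
contact_force: [0.2, -0.9, 0.1]
grip_width: 9.7
```

```bash
python3 -c "
from h import *
go([385,-100,27],0)
from plant import bot
for n in('scene',):
    pickle.dump(bot.capture(n),open(n+'2.pkl','wb'))
st()
s=load('scene2')
crop(s,180,110,130,120,'s10',None)"
```

```text
t 9.07 pos [ 399.4 -114.9   53.5] rot [-3.1403e+00  2.9000e-03 -1.9000e-03] F [ 0.2 -0.9  0.1] M [ 0.07 -0.02  0.  ] w 9.7 j [-0.46  0.38  2.02 -0.    0.75  1.11] dq 0.047
shift [-14.4 -14.8  26.5] turn -0.1
t 9.12 pos [ 400.3 -115.4   54.7] rot [-3.1414e+00  5.0000e-04 -2.1000e-03] F [ 0.2 -0.9  0.6] M [ 0.02 -0.03 -0.03] w 5.5 j [-0.47  0.38  2.02 -0.    0.75  1.11] dq 0.032
```

View pics/s10.png

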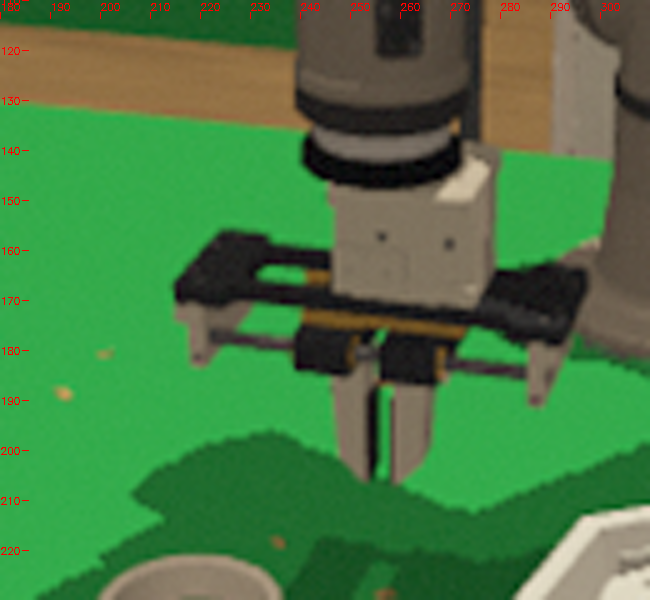

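Call:
play_rows --moves '[255,0,0,15,0,255,0,0,27,0,255,0,0,34,0,255,0,0,34,0,255,0,0,34,0]'

```text
time: 9.53
tool_pos: [400.7, -115.6, 21.4]
tcp_rot: [3.141, -0.001, -0.002]
contact_force: [-0.1, -0.1, -0.9]
grip_width: 0.4
```

```bash
python3 -c "
from h import *
st()
from plant import bot
for n in('scene',):
    pickle.dump(bot.capture(n),open(n+'2.pkl','wb'))
st()
s=load('scene2')
print(proj(s,(400,-115,0)),proj(s,(400,-115,22)))
crop(s,180,110,130,120,'s11',None)"
```

```text
t 9.53 pos [ 400.7 -115.6   21.4] rot [ 3.141e+00 -1.100e-03 -2.100e-03] F [-0.1 -0.1 -0.9] M [-0.01  0.02 -0.03] w 0.4 j [-0.47  0.44  2.05 -0.    0.65  1.11] dq 0.008
t 9.58 pos [ 400.9 -115.7   21.5] rot [ 3.1407e+00 -1.5000e-03 -2.0000e-03] F [ 0.8  0.6 -1.1] M [0.11 0.02 0.  ] w 0.3 j [-0.46  0.44  2.05 -0.    0.65  1.11] dq 0.006
[[255.91376981 225.48726273]] [[255.84884846 218.32569306]]
```

View pics/s11.png

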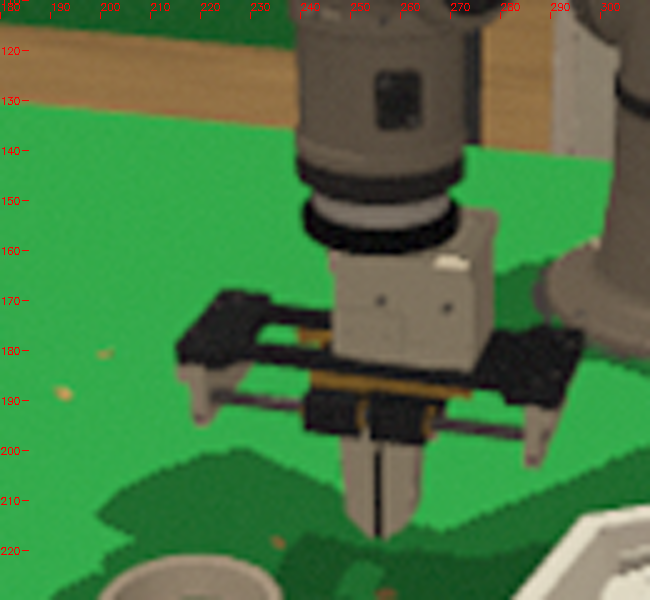

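Call:
play_rows --moves '[255,0,0,6,0,255,0,0,11,0,255,0,0,15,0,255,0,0,15,0]'

```text
time: 9.92
tool_pos: [399.7, -115.0, 4.9]
tcp_rot: [-3.141, 0.001, -0.002]
contact_force: [-0.2, -0.5, 0.4]
grip_width: 0.7
```

```bash
python3 -c "
from h import *
st()"
```

```text
t 9.92 pos [ 399.7 -115.     4.9] rot [-3.141e+00  1.200e-03 -2.000e-03] F [-0.2 -0.5  0.4] M [0.04 0.02 0.02] w 0.7 j [-0.46  0.48  2.06 -0.    0.6   1.11] dq 0.022
```

Call:
play_rows --moves '[255,0,0,2,0,255,0,0,4,0,255,0,0,6,0,255,0,0,7,0,255,0,0,7,0]'

```text
time: 10.33
tool_pos: [400.1, -115.2, -1.6]
tcp_rot: [-3.141, 0.0, -0.002]
contact_force: [0.5, -0.5, 0.7]
grip_width: 0.4
```

```bash
python3 -c "
from h import *
st()"
```

```text
t 10.33 pos [ 400.1 -115.2   -1.6] rot [-3.1415e+00  4.0000e-04 -2.0000e-03] F [ 0.5 -0.5  0.7] M [0.   0.   0.01] w 0.4 j [-0.46  0.49  2.07 -0.    0.58  1.11] dq 0.006
```

Call:
play_rows --moves '[255,0,0,1,0,255,0,0,2,0,255,0,0,3,0,255,0,0,4,0,255,0,0,4,0]'

```text
time: 10.75
tool_pos: [400.1, -115.2, -5.5]
tcp_rot: [3.142, 0.0, -0.002]
contact_force: [0.4, -0.2, -0.2]
grip_width: 0.3
```

```bash
python3 -c "
from h import *
st()"
```

```text
t 10.75 pos [ 400.1 -115.2   -5.5] rot [ 3.1416e+00  2.0000e-04 -1.9000e-03] F [ 0.4 -0.2 -0.2] M [-0.04  0.02 -0.01] w 0.3 j [-0.46  0.5   2.07 -0.    0.57  1.11] dq 0.005
```

Call:
play_rows --moves '[255,0,0,1,0,255,0,0,2,0,255,0,0,3,0,255,0,0,4,0,255,0,0,4,0]'

```text
time: 11.17
tool_pos: [400.1, -115.2, -9.6]
tcp_rot: [-3.142, 0.0, -0.002]
contact_force: [0.4, 0.8, 0.0]
grip_width: 0.4
```

```bash
python3 -c "
from h import *
st()
from plant import bot
for n in('scene',):
    pickle.dump(bot.capture(n),open(n+'2.pkl','wb'))
st()
s=load('scene2')
crop(s,210,140,80,100,'s12',None)"
```

```text
t 11.17 pos [ 400.1 -115.2   -9.6] rot [-3.1415e+00  3.0000e-04 -2.0000e-03] F [0.4 0.8 0. ] M [ 0.07  0.04 -0.  ] w 0.4 j [-0.46  0.51  2.07 -0.    0.56  1.11] dq 0.006
t 11.22 pos [ 400.1 -115.2   -9.5] rot [-3.1415e+00  2.0000e-04 -2.0000e-03] F [-0.1 -0.7 -0.3] M [ 0.    0.03 -0.05] w -0.2 j [-0.46  0.51  2.07 -0.    0.56  1.11] dq 0.003
```

View pics/s12.png

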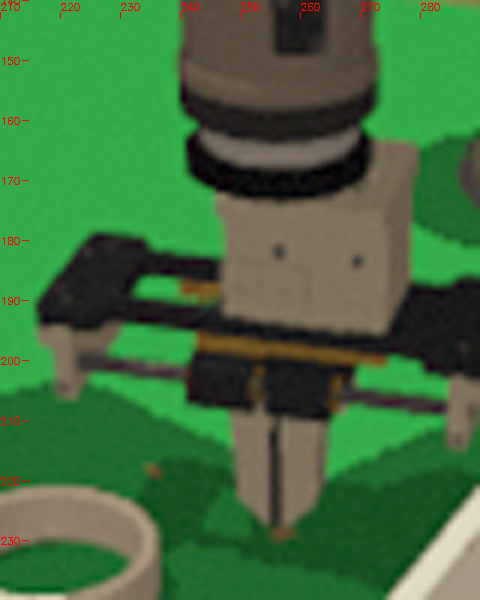

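Call:
play_rows --moves '[255,0,0,1,0,255,0,0,2,0,255,0,0,3,0,255,0,0,3,0]'

```text
time: 11.55
tool_pos: [400.4, -115.3, -10.5]
tcp_rot: [3.141, -0.001, -0.002]
contact_force: [-4.8, 2.8, 30.5]
grip_width: 0.5
```

```bash
python3 -c "
from h import *
st()
"
```

```text
t 11.55 pos [ 400.4 -115.3  -10.5] rot [ 3.1409e+00 -1.1000e-03 -1.7000e-03] F [-4.8  2.8 30.5] M [ 0.51  1.12 -0.03] w 0.5 j [-0.46  0.51  2.07 -0.    0.56  1.11] dq 0.005
```

Call:
play_rows --moves '[255,0,0,-30,0,255,0,0,-70,-7,255,0,0,-110,-14,255,20,-35,-130,-21,255,40,-70,-135,-28,255,60,-105,-135,-35,255,70.8,-130,-135,-42,255,70.8,-135.6,-135,-49]'

```text
time: 12.22
tool_pos: [473.2, 23.6, 123.0]
tcp_rot: [3.14, -0.002, 0.862]
contact_force: [0.2, -0.4, -0.9]
grip_width: 0.2
```

```bash
python3 -c "
from h import *
go([470.8,20.6,120],123.5)
"
```

```text
t 12.22 pos [473.2  23.6 123. ] rot [ 3.1402e+00 -2.2000e-03  8.6240e-01] F [ 0.2 -0.4 -0.9] M [-0.05  0.02  0.06] w 0.2 j [-0.11  0.35  1.8   0.    0.99  0.59] dq 1.38
shift [-3.9  0.2  3. ] turn -74.1
```

Call:
play_rows --moves '[255,0,0,0,-7,255,0,0,0,-14,255,0,0,0,-21,255,0,0,0,-28,255,0,0,0,-35,255,0,0,0,-42,255,0,0,0,-49,255,0,0,0,-56]'

```text
time: 12.88
tool_pos: [471.1, 20.2, 122.5]
tcp_rot: [-3.141, 0.0, 1.837]
contact_force: [-0.5, -0.2, -0.6]
grip_width: 0.4
```

Call:
play_rows --moves '[255,0,0,0,-7,255,0,0,0,-14,255,0,0,0,-18,255,0,0,0,-18,255,0,0,0,-18]'

```text
time: 13.3
tool_pos: [471.1, 20.2, 122.5]
tcp_rot: [-3.141, -0.0, 2.142]
contact_force: [-0.5, 0.8, -1.4]
grip_width: 0.3
```

```bash
python3 -c "
from h import *
from plant import bot
for n in('scene','top'):
    pickle.dump(bot.capture(n),open(n+'3.pkl','wb'))
go([470.8,20.6,100],123.5)
s=load('scene3');t=load('top3')
p=np.array([(470.8,20.6,99)])
print(proj(s,p),proj(t,p))
crop(s,220,130,140,120,'s13',None,proj(s,p));crop(t,190,180,130,100,'t13',None,proj(t,p))
"
```

```text
t 13.4 pos [471.2  20.2 122.6] rot [-3.1415 -0.      2.1427] F [ 0.4 -0.5 -0.5] M [-0.03 -0.15  0.01] w 0.5 j [-0.12  0.35  1.8  -0.    0.99 -0.69] dq 0.006
shift [ 0.5 -0.1 22.6] turn -0.7
[[304.97670968 213.10798011]] [[273.12688758 258.57148252]]
```

View pics/s13.png

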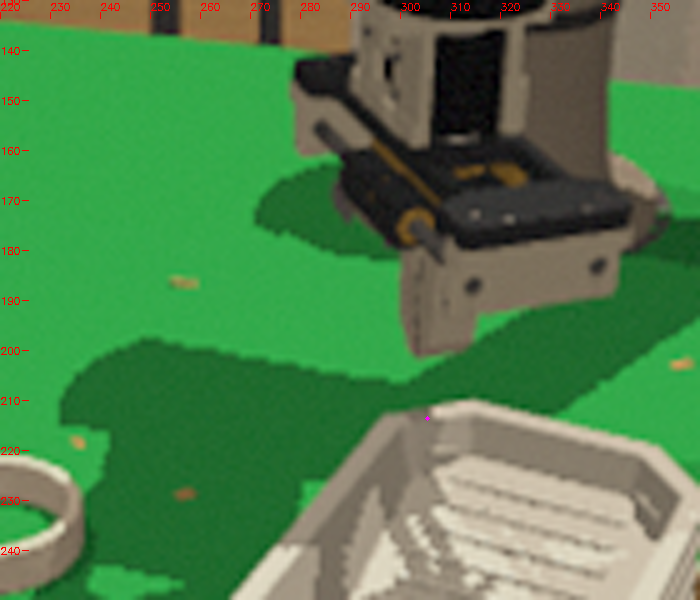

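View pics/t13.png

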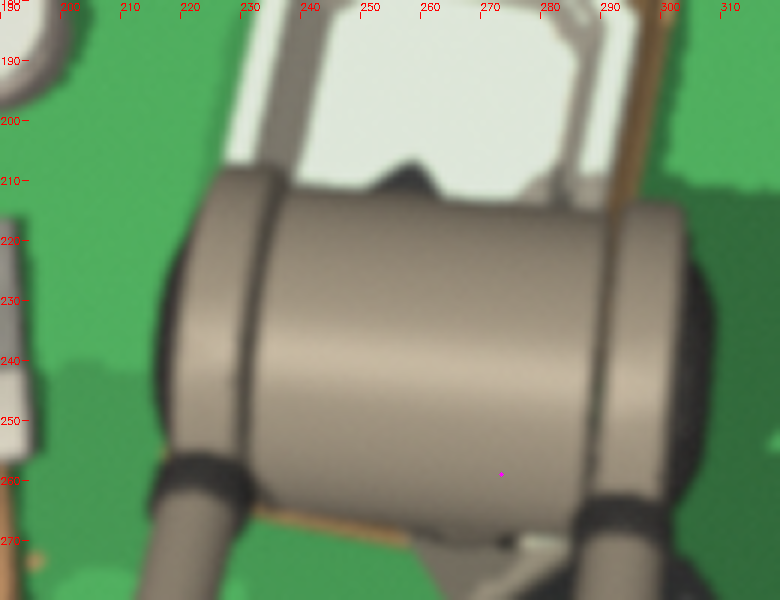

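Call:
play_rows --moves '[255,0,0,12,0,255,0,0,22,0,255,0,0,28,0,255,0,0,30,0,255,0,0,31,0,255,0,0,32,0,255,0,0,32,0]'

```text
time: 13.98
tool_pos: [471.5, 20.2, 90.8]
tcp_rot: [3.141, 0.0, 2.145]
contact_force: [0.0, -0.5, 0.3]
grip_width: 0.4
```

```bash
python3 -c "
from h import *
st()
"
```

```text
t 13.98 pos [471.5  20.2  90.8] rot [3.1412e+00 4.0000e-04 2.1446e+00] F [ 0.  -0.5  0.3] M [-0.02 -0.12 -0.01] w 0.4 j [-0.12  0.4   1.84 -0.    0.91 -0.69] dq 0.003
```

Call:
play_rows --moves '[255,0,0,1,0,255,0,0,2,0,255,0,0,2,0]'

```text
time: 14.23
tool_pos: [471.4, 20.2, 88.7]
tcp_rot: [3.141, 0.0, 2.145]
contact_force: [0.4, -0.1, -0.5]
grip_width: 0.4
```

```bash
python3 -c "
from h import *
st()
"
```

```text
t 14.23 pos [471.4  20.2  88.7] rot [3.1413e+00 3.0000e-04 2.1448e+00] F [ 0.4 -0.1 -0.5] M [ 0.04 -0.16 -0.05] w 0.4 j [-0.12  0.4   1.84 -0.    0.9  -0.69] dq 0.002
```

Call:
play_rows --moves '[255,0,0,1,0,255,0,0,2,0,255,0,0,2,0]'

```text
time: 14.48
tool_pos: [471.2, 20.1, 87.0]
tcp_rot: [3.142, 0.0, 2.145]
contact_force: [-0.8, 0.6, 3.1]
grip_width: 0.7
```

```bash
python3 -c "
from h import *
st()
"
```

```text
t 14.48 pos [471.2  20.1  87. ] rot [3.1416e+00 4.0000e-04 2.1448e+00] F [-0.8  0.6  3.1] M [ 0.1  -0.11  0.01] w 0.7 j [-0.12  0.4   1.84 -0.    0.9  -0.69] dq 0.006
```

Call:
play_rows --moves '[140,0,0,-14,0,140,0,0,-14,0,140,0,0,-14,0,140,0,0,-14,0,140,0,0,-14,0,140,0,0,-14,0,140,0,0,-14,0,140,0,0,-14,0]'

```text
time: 15.15
tool_pos: [471.1, 20.2, 100.3]
tcp_rot: [-3.141, -0.0, 2.145]
contact_force: [0.7, -0.5, 0.3]
grip_width: 40.9
```

```bash
python3 -c "
from h import *
from plant import bot
pickle.dump(bot.capture('scene'),open('scene3.pkl','wb'))
st()
s=load('scene3')
crop(s,270,150,80,80,'s14')
"
```

```text
t 15.2 pos [471.2  20.2 100.4] rot [-3.1413e+00 -1.0000e-04  2.1448e+00] F [-0.3 -0.1  0.1] M [-0.06 -0.13 -0.04] w 41.1 j [-0.12  0.38  1.83 -0.    0.93 -0.69] dq 0.002
```

View pics/s14.png

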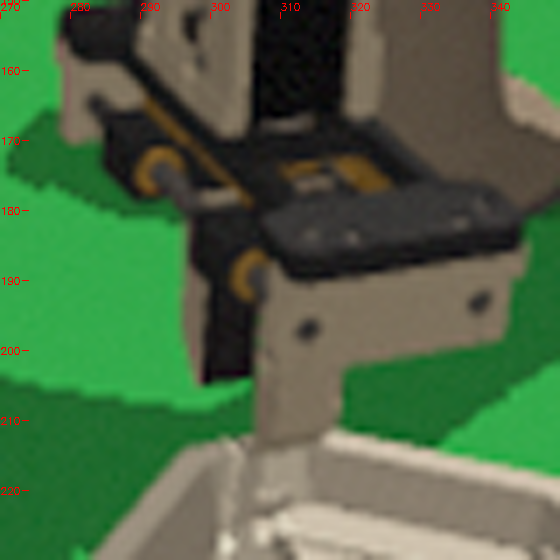

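Call:
play_rows --moves '[140,0,0,10,0,140,0,0,18,0,140,0,0,22,0,140,0,0,24,0,140,0,0,24,0]'

```text
time: 15.62
tool_pos: [470.9, 20.2, 76.1]
tcp_rot: [-3.141, -0.001, 2.145]
contact_force: [0.2, 0.2, -0.4]
grip_width: 41.6
```

```bash
python3 -c "
from h import *
st()"
```

```text
t 15.62 pos [470.9  20.2  76.1] rot [-3.1406e+00 -7.0000e-04  2.1448e+00] F [ 0.2  0.2 -0.4] M [-0.01 -0.13 -0.  ] w 41.6 j [-0.12  0.42  1.85 -0.    0.87 -0.69] dq 0.012
```

Call:
play_rows --moves '[255,0,0,0,0,255,0,0,0,0,255,0,0,0,0,255,0,0,0,0,255,0,0,0,0,255,0,0,0,0,255,0,0,0,0]'

```text
time: 16.2
tool_pos: [472.3, 20.2, 77.0]
tcp_rot: [3.14, 0.001, 2.145]
contact_force: [3.0, 0.1, 1.2]
grip_width: 12.5
```

```bash
python3 -c "
from h import *
from plant import bot
st()
pickle.dump(bot.capture('scene'),open('scene3.pkl','wb'))
st()
s=load('scene3')
crop(s,230,150,140,140,'s15')
"
```

```text
t 16.2 pos [472.3  20.2  77. ] rot [3.1397e+00 1.4000e-03 2.1448e+00] F [3.  0.1 1.2] M [ 0.13 -0.75  0.11] w 12.5 j [-0.12  0.42  1.85  0.    0.87 -0.69] dq 0.009
t 16.25 pos [472.1  20.2  77. ] rot [3.1400e+00 1.3000e-03 2.1449e+00] F [3.7 0.8 1. ] M [ 0.11 -0.79  0.05] w 12.7 j [-0.12  0.42  1.85  0.    0.87 -0.69] dq 0.016
```

View pics/s15.png

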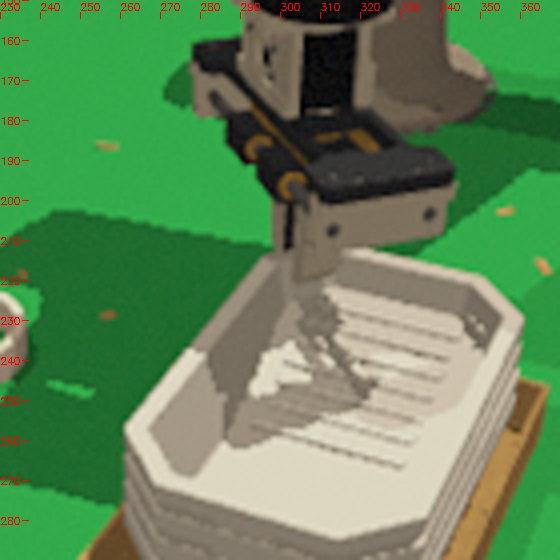

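Call:
play_rows --moves '[255,0,0,-1,0,255,0,0,-2,0,255,0,0,-4,0,255,0,0,-6,0,255,0,0,-8,0,255,0,0,-10,0]'

```text
time: 16.75
tool_pos: [470.9, 20.1, 86.8]
tcp_rot: [-3.141, -0.0, 2.145]
contact_force: [0.6, -1.7, -1.2]
grip_width: 12.6
```

```bash
python3 -c "
from h import *
from plant import bot
st()
pickle.dump(bot.capture('scene'),open('scene3.pkl','wb'))
st()
s=load('scene3')
crop(s,230,150,140,140,'s16')
"
```

```text
t 16.75 pos [470.9  20.1  86.8] rot [-3.1407e+00 -2.0000e-04  2.1450e+00] F [ 0.6 -1.7 -1.2] M [-0.23 -0.31 -0.04] w 12.6 j [-0.12  0.4   1.84 -0.    0.9  -0.69] dq 0.071
t 16.8 pos [470.7  20.   87. ] rot [-3.1403e+00 -3.0000e-04  2.1450e+00] F [-0.2 -1.   1.2] M [-0.3  -0.17 -0.06] w 12.6 j [-0.12  0.4   1.84 -0.    0.9  -0.69] dq 0.008
```

View pics/s16.png

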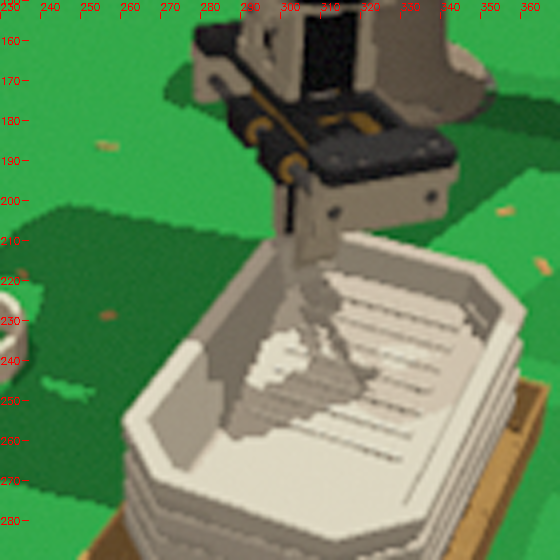

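Call:
play_rows --moves '[255,0,0,-3,0,255,0,0,-6,0,255,0,0,-9,0,255,0,0,-12,0,255,0,0,-14,0,255,0,0,-14,0]'

```text
time: 17.3
tool_pos: [471.3, 20.2, 101.0]
tcp_rot: [3.141, 0.0, 2.145]
contact_force: [-0.1, 0.3, -0.4]
grip_width: 12.2
```

```bash
python3 -c "
from h import *
from plant import bot
st()
pickle.dump(bot.capture('scene'),open('scene3.pkl','wb'))
st()
s=load('scene3')
crop(s,230,150,140,140,'s17')
"
```

```text
t 17.3 pos [471.3  20.2 101. ] rot [3.1413e+00 4.0000e-04 2.1448e+00] F [-0.1  0.3 -0.4] M [-0.01 -0.06  0.06] w 12.2 j [-0.12  0.38  1.83 -0.    0.93 -0.69] dq 0.014
t 17.35 pos [471.2  20.2 100.8] rot [3.1415e+00 1.0000e-04 2.1448e+00] F [ 0.7  0.2 -0.5] M [ 0.   -0.09  0.03] w 12.3 j [-0.12  0.38  1.83 -0.    0.93 -0.69] dq 0.005
```

View pics/s17.png

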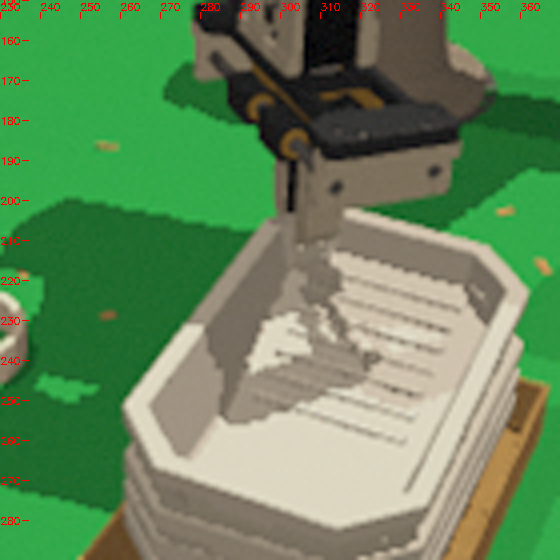

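```bash
python3 -c "
from h import *
s=load('scene3')
crop(s,255,195,112,90,'s18',7)
"
```

```text
(no output)
```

View pics/s18.png

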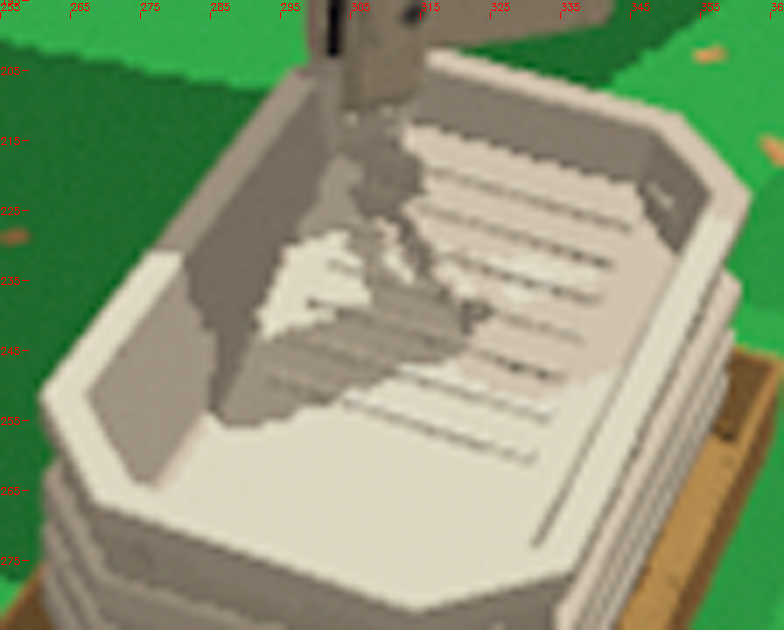

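```bash
cat > fit.py <<'E'
from h import *
from scipy.optimize import least_squares
from scipy.spatial.transform import Rotation as Ro
V=np.array([(120,43.9),(88.9,75),(-88.9,75),(-120,43.9),(-120,-43.9),(-88.9,-75),(88.9,-75),(120,-43.9)])
V3=np.c_[V,np.zeros(8)]
C=np.array([(100.9,55.9,0),(100.9,-55.9,0),(-100.9,55.9,0),(-100.9,-55.9,0)])
def fit6(obs,p0):  # obs list of (cam, pts Nx2)
    def res(p):
        P=Ro.from_rotvec([0,0,p[5]]).apply(Ro.from_rotvec([p[3],p[4],0]).apply(V3))+p[:3];r=[]
        for c,o in obs:
            q=proj(c,P);d=q[:,None]-o[None];i=np.linalg.norm(d,axis=2).argmin(0)
            r+=list((q[i]-o).ravel())
        r+=[(p[3])*20,(p[4])*20]   # weak prior
        return np.array(r)
    f=least_squares(res,p0,loss='soft_l1');p=f.x
    R=Ro.from_rotvec([0,0,p[5]])*Ro.from_rotvec([p[3],p[4],0])
    print("centre rim",np.round(p[:3],1),"yaw",round(p[5],3),"tilt",np.round(p[3:5],3),"corners z",np.round((R.apply(C)+p[:3]),1).tolist(),"res",np.round(f.fun[:-2],1))
    return p
E
python3 - <<'E'
from fit import *
s=load('scene3');t=load('top0')
o=np.array([(255+x/7-.5,195+y/7-.5) for x,y in[(42,398),(92,500),(418,608),(573,570),(752,192),(685,120),(430,50),(300,68)]])
fit6([(s,o)],[580.8,55.4,105,0,0,-.2])
s0=load('scene0')
sv=np.array([(240+x/4-.5,200+y/4-.5) for x,y in [(86,228),(122,280),(297,342),(388,320),(485,122),(442,75),(297,40),(225,55)]])
fit6([(s0,sv)],[580.8,55.4,99,0,0,-.2])
E
```

```text
centre rim [581.1  56.4 114.9] yaw -0.22 tilt [-0.026  0.061] corners z [[691.5, 88.9, 107.3], [667.2, -20.2, 110.2], [495.0, 133.0, 119.7], [470.7, 24.0, 122.5]] res [ 0.1 -0.3  0.4  0.2 -0.6  0.   0.1 -0.3  0.8  0.5  0.2 -0.4 -0.9 -0.2
 -0.2  0.6]
centre rim [574.3  55.5  95.3] yaw -0.205 tilt [-0.016  0.011] corners z [[684.5, 89.7, 93.3], [661.7, -19.8, 95.0], [486.9, 130.8, 95.5], [464.2, 21.4, 97.3]] res [ 0.4 -0.3 -0.9  0.9  0.4 -0.2 -0.1 -0.1 -0.2 -0.5  0.3  0.8 -0.3  0.2
  0.3 -0.4]
```

Call:
play_rows --moves '[255,0,0,8,0,255,0,0,16,0,255,0,0,22,0,255,0,0,25,0,255,0,0,26,0,255,0,0,26,0]'

```text
time: 17.85
tool_pos: [472.6, 20.1, 75.5]
tcp_rot: [3.139, 0.002, 2.145]
contact_force: [-3.0, -0.3, 16.5]
grip_width: 12.8
```

```bash
python3 -c "
from h import *
from plant import bot
st()
pickle.dump(bot.capture('scene'),open('scene4.pkl','wb'))
s=load('scene4')
crop(s,230,150,140,140,'s19')
"
```

```text
t 17.85 pos [472.6  20.1  75.5] rot [3.1391e+00 2.1000e-03 2.1448e+00] F [-3.  -0.3 16.5] M [0.14 0.   0.07] w 12.8 j [-0.12  0.42  1.85  0.    0.86 -0.69] dq 0.003
```

View pics/s19.png

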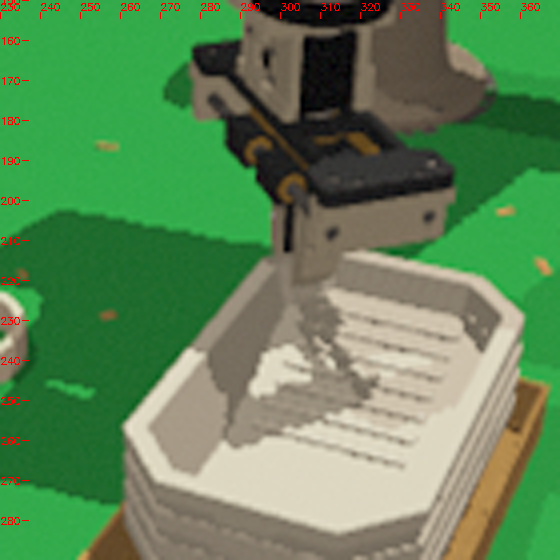

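Call:
play_rows --moves '[190,0,0,-1,0,190,0,0,-1,0,190,0,0,-1,0,190,0,0,-8,0,190,0,0,-8,0,190,0,0,-8,0]'

```text
time: 18.4
tool_pos: [471.4, 20.2, 82.7]
tcp_rot: [3.141, 0.0, 2.145]
contact_force: [0.4, -0.8, 0.7]
grip_width: 23.2
```

```bash
python3 -c "
from h import *
st()
"
```

```text
t 18.4 pos [471.4  20.2  82.7] rot [3.1414e+00 3.0000e-04 2.1448e+00] F [ 0.4 -0.8  0.7] M [-0.03 -0.1  -0.02] w 23.2 j [-0.12  0.41  1.85 -0.    0.89 -0.69] dq 0.007
```

Call:
play_rows --moves '[255,0,0,-0.8,0,255,0,0,-0.8,0,255,0,0,-0.8,0,255,0,0,-0.8,0,255,0,0,-0.8,0,255,0,0,-0.8,0]'

```text
time: 18.9
tool_pos: [471.4, 20.2, 83.4]
tcp_rot: [3.141, 0.0, 2.145]
contact_force: [0.7, 0.1, -0.1]
grip_width: 10.9
```

Call:
play_rows --moves '[255,0,0,-2,0,255,0,0,-4,0,255,0,0,-6,0,255,0,0,-8,0,255,0,0,-10,0,255,0,0,-12,0]'

```text
time: 19.4
tool_pos: [470.7, 20.2, 95.5]
tcp_rot: [-3.14, -0.001, 2.145]
contact_force: [-0.2, 0.8, -0.6]
grip_width: 11.2
```

```bash
python3 -c "
from h import *
from plant import bot
st()
pickle.dump(bot.capture('scene'),open('scene4.pkl','wb'))
s=load('scene4')
crop(s,230,150,140,140,'s20')
"
```

```text
t 19.4 pos [470.7  20.2  95.5] rot [-3.1405e+00 -5.0000e-04  2.1449e+00] F [-0.2  0.8 -0.6] M [ 0.06 -0.05  0.08] w 11.2 j [-0.12  0.39  1.83 -0.    0.92 -0.69] dq 0.065
```

View pics/s20.png

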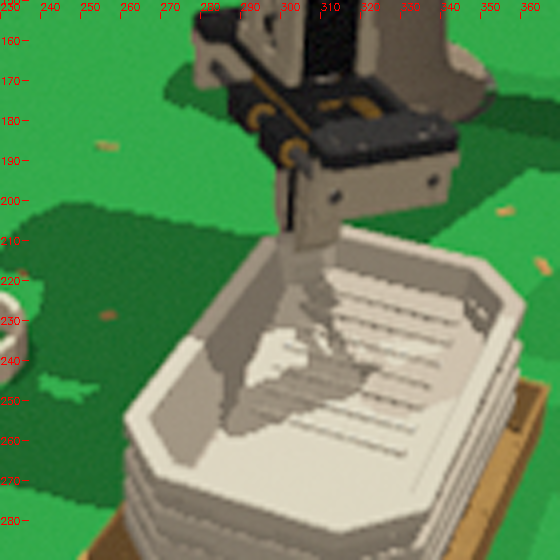

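Call:
play_rows --moves '[255,0,0,-3,0,255,0,0,-6,0,255,0,0,-9,0,255,0,0,-12,0,255,0,0,-12,0]'

```text
time: 19.87
tool_pos: [471.7, 20.1, 108.1]
tcp_rot: [3.141, 0.001, 2.145]
contact_force: [-0.2, 1.4, -0.4]
grip_width: 11.2
```

```bash
python3 -c "
from h import *
from plant import bot
st()
pickle.dump(bot.capture('scene'),open('scene4.pkl','wb'))
s=load('scene4')
crop(s,255,195,112,90,'s21',7)
"
```

```text
t 19.87 pos [471.7  20.1 108.1] rot [3.1407e+00 9.0000e-04 2.1448e+00] F [-0.2  1.4 -0.4] M [-0.02 -0.06  0.02] w 11.2 j [-0.12  0.37  1.82 -0.    0.95 -0.69] dq 0.015
```

View pics/s21.png

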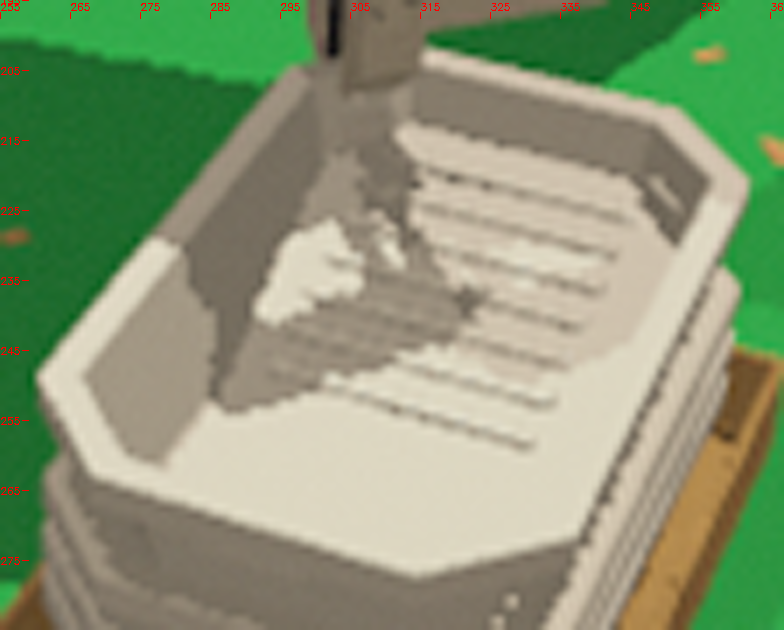

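Call:
play_rows --moves '[255,0,0,-3,0,255,0,0,-5,0,230,0,0,-5,0,230,0,0,-5,0,227,0,0,-5,0,227,0,0,-5,0]'

```text
time: 20.42
tool_pos: [471.2, 20.2, 112.3]
tcp_rot: [-3.141, -0.0, 2.145]
contact_force: [0.4, -0.3, -1.3]
grip_width: 10.8
```

```bash
cat > look.py <<'E'
import sys
from fit import *
from plant import bot
n=sys.argv[1];st()
pickle.dump(bot.capture('scene'),open('scene4.pkl','wb'))
a=[int(x) for x in sys.argv[2:7]] or [255,195,112,90,7]
crop(load('scene4'),*a[:4],n,a[4])
E
python3 look.py s22
```

```text
t 20.42 pos [471.2  20.2 112.3] rot [-3.1413e+00 -1.0000e-04  2.1448e+00] F [ 0.4 -0.3 -1.3] M [-0.03 -0.02 -0.01] w 10.8 j [-0.12  0.36  1.81 -0.    0.96 -0.69] dq 0.001
```

View pics/s22.png

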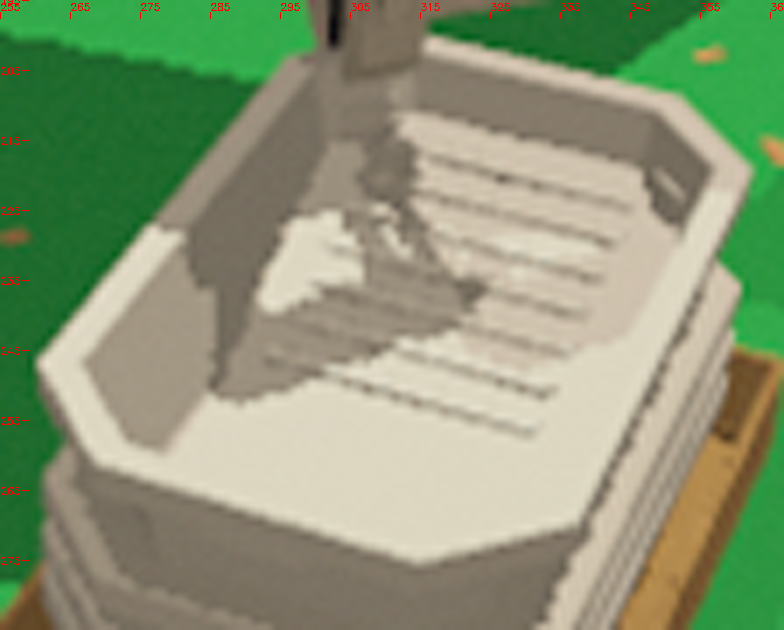

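Call:
play_rows --moves '[226,0,0,0,0,226,0,0,0,0,225,0,0,0,0,225,0,0,0,0]'

```text
time: 20.8
tool_pos: [471.3, 20.2, 112.4]
tcp_rot: [-3.142, 0.0, 2.145]
contact_force: [0.7, 0.5, -1.0]
grip_width: 10.8
```

```bash
python3 look.py s23
```

```text
t 20.8 pos [471.3  20.2 112.4] rot [-3.1416e+00  1.0000e-04  2.1448e+00] F [ 0.7  0.5 -1. ] M [ 0.   -0.07  0.03] w 10.8 j [-0.12  0.36  1.81 -0.    0.96 -0.69] dq 0.001
```

View pics/s23.png

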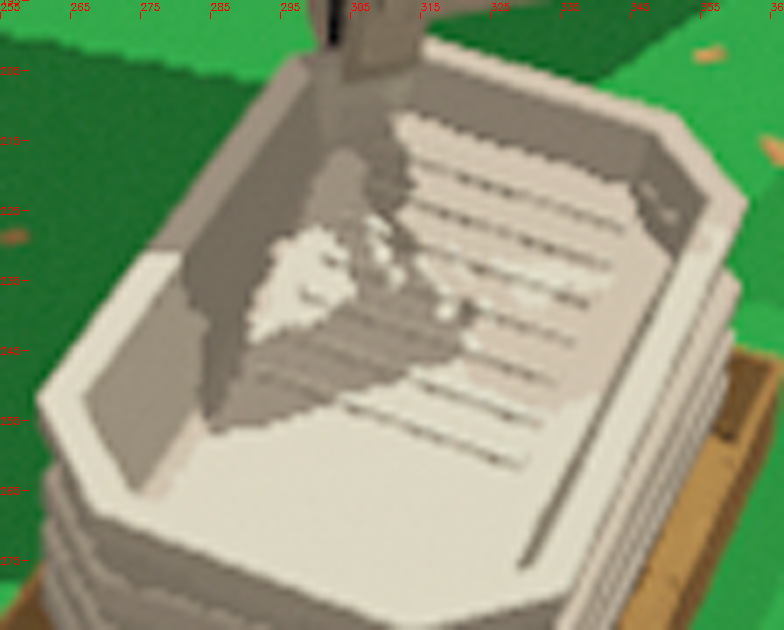

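```bash
python3 - <<'E'
from fit import *
s=load('scene4')
o=np.array([(255+x/7-.5,195+y/7-.5) for x,y in[(40,398),(95,508),(415,627),(570,594),(748,200),(676,115),(430,40),(298,62)]])
fit6([(s,o)],[580.8,55.4,105,0,0.1,-.2])
E
```

```text
centre rim [579.4  55.6 112.2] yaw -0.213 tilt [-0.072  0.089] corners z [[689.1, 88.6, 99.2], [665.9, -20.4, 107.3], [492.8, 131.7, 117.1], [469.6, 22.6, 125.2]] res [ 0.4  0.1  0.   0.3 -0.4  0.  -0.  -0.9  0.6  0.2  0.8  0.4 -1.3 -0.1
 -0.4 -0.1]
```

Call:
play_rows --moves '[225,0,0,-1,0,225,0,0,-2,0,225,0,0,-3,0,225,0,0,-4,0,225,0,0,-5,0,225,0,0,-6,0,225,0,0,-6,0]'

```text
time: 21.43
tool_pos: [471.4, 20.2, 118.6]
tcp_rot: [3.141, 0.0, 2.145]
contact_force: [0.2, 0.3, -1.4]
grip_width: 11.1
```

```bash
python3 look.py s24
```

```text
t 21.43 pos [471.4  20.2 118.6] rot [3.1413e+00 3.0000e-04 2.1448e+00] F [ 0.2  0.3 -1.4] M [-0.01 -0.07  0.06] w 11.1 j [-0.12  0.36  1.81 -0.    0.98 -0.69] dq 0.005
```

View pics/s24.png

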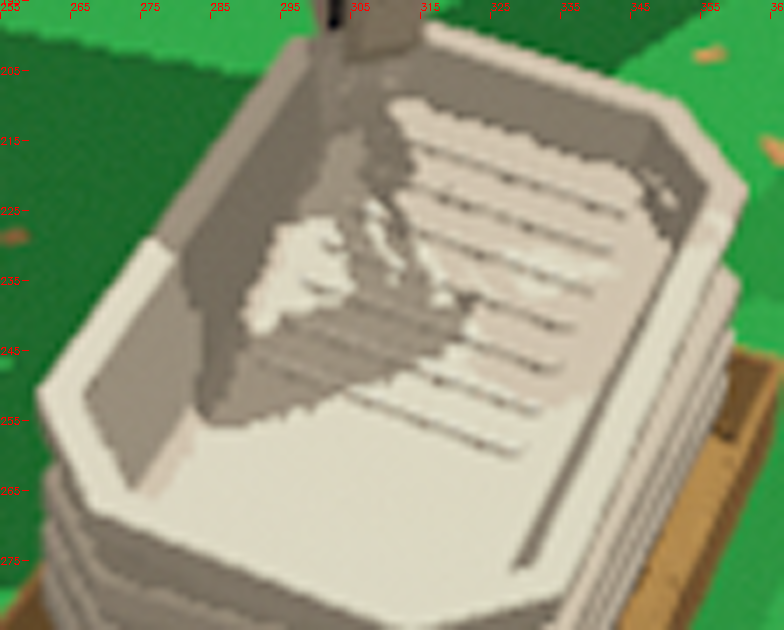

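Call:
play_rows --moves '[255,0,0,0,0,255,0,0,0,0,255,0,0,-4,0,255,0,0,-10,0,255,0,0,-16,0,255,0,0,-22,0,255,0,0,-22,0]'

```text
time: 22.07
tool_pos: [472.2, 20.1, 142.0]
tcp_rot: [3.139, 0.002, 2.145]
contact_force: [0.3, 0.7, -0.6]
grip_width: 10.5
```

```bash
python3 look.py s25
```

```text
t 22.07 pos [472.2  20.1 142. ] rot [3.1394e+00 2.0000e-03 2.1448e+00] F [ 0.3  0.7 -0.6] M [-0.03 -0.08 -0.07] w 10.5 j [-0.12  0.32  1.78 -0.    1.04 -0.69] dq 0.029
```

View pics/s25.png

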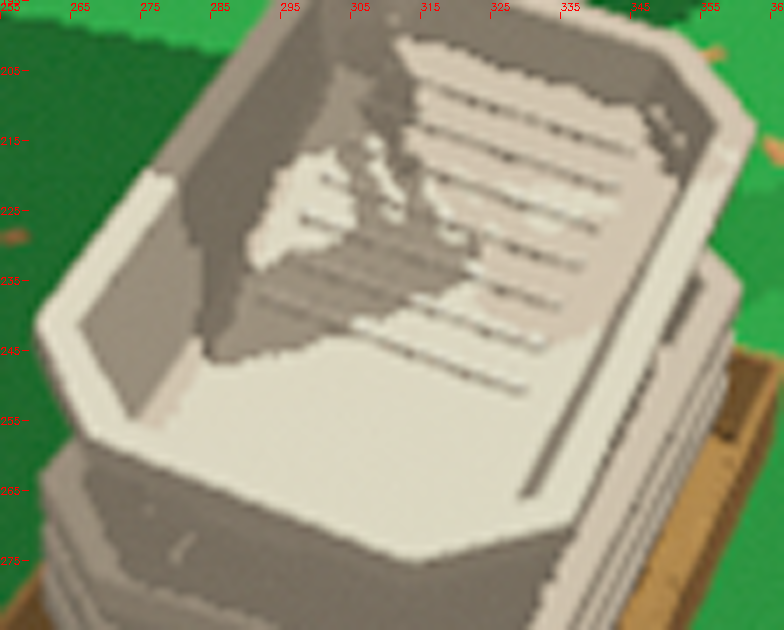

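```bash
python3 - <<'E'
from fit import *
s=load('scene4')
o=np.array([(255+x/7-.5,195+y/7-.5) for x,y in[(37,325),(90,440),(415,562),(572,522),(757,125),(685,42)]])
fit6([(s,o)],[580.8,55.4,135,0,0.1,-.2])
crop(s,230,170,140,110,'s26')
E
```

```text
centre rim [582.2  54.2 138.6] yaw -0.207 tilt [-0.087  0.111] corners z [[691.4, 87.7, 122.7], [669.1, -21.4, 132.4], [495.3, 129.8, 144.9], [473.0, 20.7, 154.6]] res [-0.2  0.3 -0.   0.1 -0.2 -0.3  0.3 -0.3  0.1  0.3  0.1 -0. ]
```

View pics/s26.png

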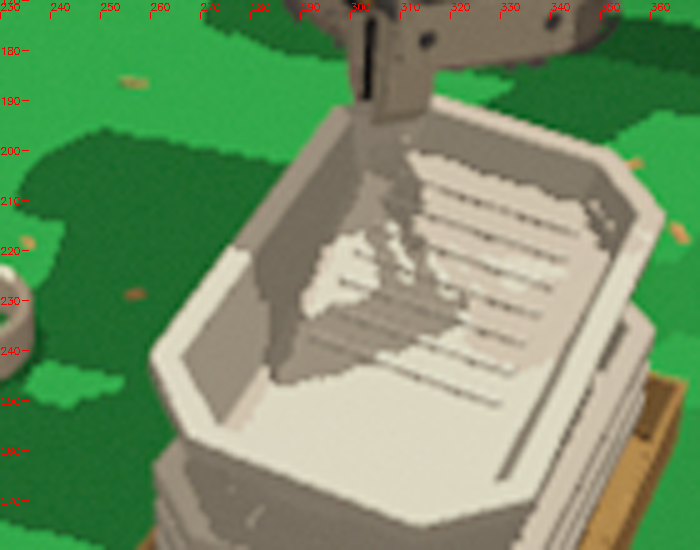

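Call:
play_rows --moves '[255,0,0,12,0,255,0,0,24,0,255,0,0,34,0,255,0,0,44,0,255,0,0,50,0,255,0,0,55,0,255,0,0,57,0,255,0,0,57,0]'

```text
time: 22.78
tool_pos: [471.6, 20.2, 83.8]
tcp_rot: [3.141, 0.001, 2.145]
contact_force: [0.4, 1.2, 4.8]
grip_width: 10.2
```

```bash
python3 look.py s27 230 150 140 140 4
```

```text
t 22.78 pos [471.6  20.2  83.8] rot [3.1410e+00 5.0000e-04 2.1448e+00] F [0.4 1.2 4.8] M [ 0.4  -0.18  0.  ] w 10.2 j [-0.12  0.41  1.85 -0.    0.89 -0.69] dq 0.009
```

View pics/s27.png

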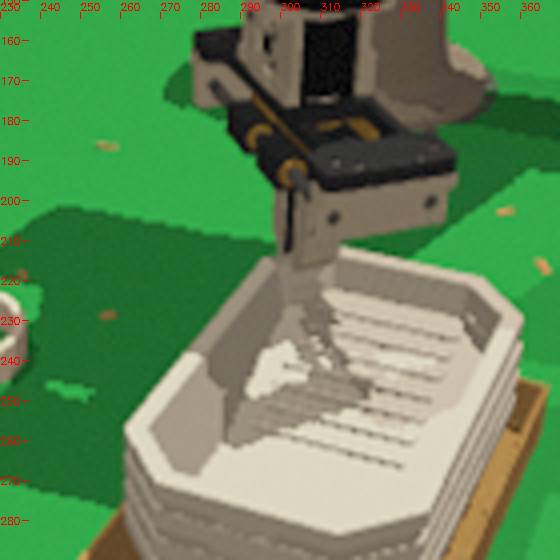

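Seated again. Open a little, go deep (reading ≈76.5), regrip.

Call:
play_rows --moves '[190,0,0,0,0,190,0,0,0,0,190,0,0,0,0,190,0,0,0,0,190,0,0,4,0,190,0,0,7.5,0,190,0,0,7.5,0]'

```text
time: 23.42
tool_pos: [470.6, 20.2, 75.0]
tcp_rot: [-3.14, -0.001, 2.145]
contact_force: [-0.2, -0.8, 0.5]
grip_width: 23.5
```

```bash
python3 -c "
from h import *
st()
"
```

```text
t 23.42 pos [470.6  20.2  75. ] rot [-3.1403e+00 -1.0000e-03  2.1447e+00] F [-0.2 -0.8  0.5] M [ 0.05 -0.14  0.05] w 23.5 j [-0.12  0.42  1.86 -0.    0.87 -0.69] dq 0.017
```

Call:
play_rows --moves '[255,0,0,-0.5,0,255,0,0,-0.5,0,255,0,0,-0.5,0,255,0,0,-0.5,0,255,0,0,-0.5,0,255,0,0,-0.5,0,255,0,0,-0.5,0]'

```text
time: 24.0
tool_pos: [471.8, 20.2, 76.6]
tcp_rot: [3.141, 0.001, 2.145]
contact_force: [3.6, 0.9, 0.7]
grip_width: 13.2
```

Call:
play_rows --moves '[255,0,0,-3,0,255,0,0,-6,0,255,0,0,-12,0,255,0,0,-20,0,255,0,0,-30,0,255,0,0,-42,0,255,0,0,-54,0,255,0,0,-60,0]'

```text
time: 24.67
tool_pos: [470.8, 20.1, 137.9]
tcp_rot: [-3.141, 0.0, 2.145]
contact_force: [-0.2, 0.0, -1.1]
grip_width: 11.9
```

Call:
play_rows --moves '[255,0,0,-10,0,255,0,0,-15,0,255,0,0,-15,0,255,0,0,-15,0]'

```text
time: 25.0
tool_pos: [470.9, 20.2, 151.3]
tcp_rot: [-3.141, -0.0, 2.145]
contact_force: [-0.3, 0.6, -2.0]
grip_width: 11.9
```

```bash
python3 look.py s28 230 150 140 140 4; python3 -c "
from h import *
from plant import bot
pickle.dump(bot.capture('top'),open('top4.pkl','wb'))
crop(load('top4'),190,140,140,150,'t28')"
```

```text
t 25.0 pos [470.9  20.2 151.3] rot [-3.1411e+00 -2.0000e-04  2.1448e+00] F [-0.3  0.6 -2. ] M [ 0.02 -0.05 -0.01] w 11.9 j [-0.12  0.31  1.76 -0.    1.07 -0.69] dq 0.012
```

View pics/s28.png

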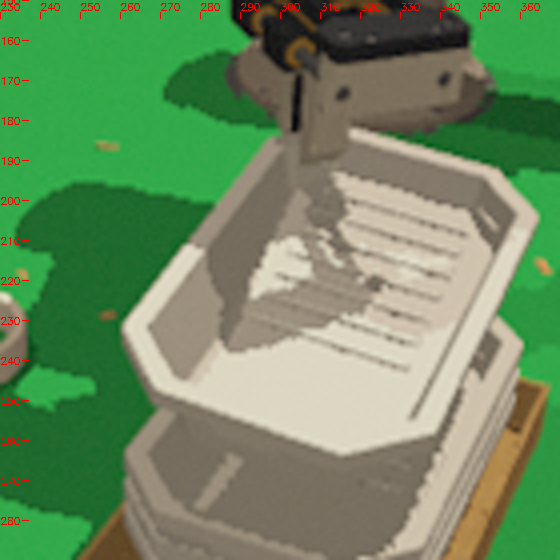

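View pics/t28.png

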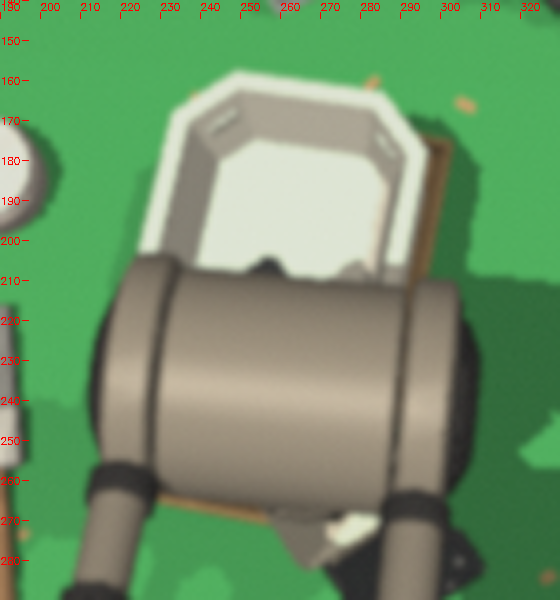

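```bash
python3 - <<'E'
from fit import *
s=load('scene4');t=load('top4')
o=np.array([(230+x/4-.5,150+y/4-.5) for x,y in[(123,328),(158,392),(343,456),(436,431),(540,218),(497,170),(350,128)]])
q=np.array([(190+x/4-.5,140+y/4-.5) for x,y in[(240,70),(383,95),(429,153),(172,115)]])
fit6([(s,o)],[580.8,55.4,165,0,0.05,-.2])
fit6([(s,o),(t,q)],[580.8,55.4,165,0,0.05,-.2])
# canister direction
t0=load('top0')
print(atz(t0,60+165/8-.5,190+290/8-.5,225),atz(t0,60+475/8-.5,190+212/8-.5,240))
print('crate top edge front', atz(t0,122*.7,268*.7,185),atz(t0,140*.7,375*.7,185), 'base', atz(t0,183*.7,395*.7,0))
E
```

```text
centre rim [576.8  55.3 156.7] yaw -0.212 tilt [-0.061  0.098] corners z [[686.5, 88.5, 143.5], [663.4, -20.7, 150.3], [490.3, 131.3, 163.2], [467.1, 22.2, 170.0]] res [ 0.5  0.3 -0.4 -0.3  0.  -0.3 -0.1  0.2  0.2 -0.3  0.5  0.2 -1.1  0.2]
centre rim [578.2  55.1 157.6] yaw -0.212 tilt [-0.061  0.097] corners z [[687.9, 88.3, 144.4], [664.7, -20.9, 151.2], [491.7, 131.2, 163.9], [468.5, 22.0, 170.7]] res [ 0.2  0.3 -0.7 -0.4 -0.2 -0.3 -0.2  0.3  0.2 -0.3  0.5  0.2 -1.2  0.2
 -1.   0.6  0.   0.1 -0.8  0.1  0.1 -0.6]
[537.81753262 418.82553654 225.        ] [553.66309895 331.66663437 240.        ]
crate top edge front [630.70069721 432.92274821 185.        ] [463.49643228 394.5464589  185.        ] base [441.44881482 398.39205188   0.        ]
```

Call:
play_rows --moves '[255,-10,10,0,0,255,-21,21,0,0,255,-21,21,8,0,255,-21,21,16,0,255,-21,21,22,0,255,-21,21,28,0,255,-21,21,33,0,255,-21,21,33,0]'

```text
time: 25.77
tool_pos: [499.6, 14.1, 117.4]
tcp_rot: [-3.141, -0.001, 2.145]
contact_force: [-0.7, 0.6, 1.3]
grip_width: 12.0
```

```bash
python3 look.py s29 230 150 140 140 4
```

```text
t 25.77 pos [499.6  14.1 117.4] rot [-3.1406e+00 -9.0000e-04  2.1448e+00] F [-0.7  0.6  1.3] M [ 0.06 -0.43 -0.04] w 12.0 j [-0.13  0.4   1.73  0.    1.01 -0.7 ] dq 0.025
```

View pics/s29.png

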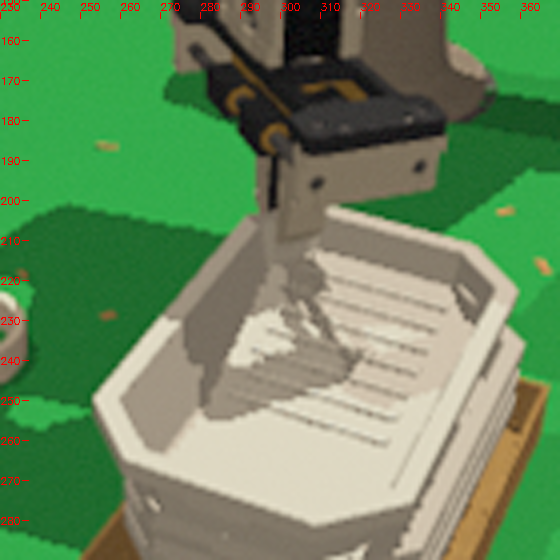

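Call:
play_rows --moves '[255,0,0,4,0,255,0,0,8,0,255,0,0,11,0,255,0,0,13,0,255,0,0,13,0]'

```text
time: 26.23
tool_pos: [500.1, 13.9, 105.0]
tcp_rot: [-3.141, -0.0, 2.145]
contact_force: [-0.5, -0.6, 2.0]
grip_width: 12.8
```

```bash
python3 look.py s30 230 150 140 140 4
```

```text
t 26.23 pos [500.1  13.9 105. ] rot [-3.1412e+00 -2.0000e-04  2.1448e+00] F [-0.5 -0.6  2. ] M [-0.   -0.5   0.01] w 12.8 j [-0.13  0.42  1.75 -0.    0.98 -0.7 ] dq 0.01
```

View pics/s30.png

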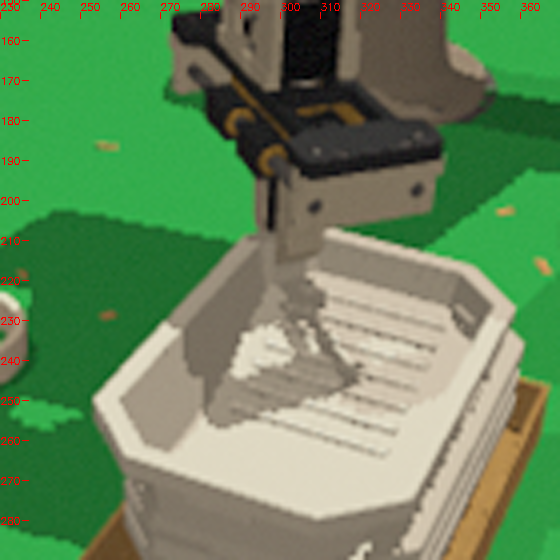

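```bash
python3 - <<'E'
from fit import *
s=load('scene4')
o=np.array([(230+x/4-.5,150+y/4-.5) for x,y in[(95,400),(130,460),(318,519),(411,495),(517,310),(472,268),(328,230)]])
fit6([(s,o)],[610,50,130,0,0.05,-.2])
E
```

```text
centre rim [599.4  49.  121.8] yaw -0.217 tilt [-0.008 -0.037] corners z [[709.9, 81.9, 125.1], [685.8, -27.3, 126.0], [513.0, 125.4, 117.7], [488.9, 16.2, 118.6]] res [ 1.   0.6 -0.3 -0.6 -0.3 -0.3  0.1  0.8 -0.1 -0.3  0.8  0.  -1.2  0. ]
```

Call:
play_rows --moves '[255,0,0,-8,0,255,0,0,-18,0,255,0,0,-30,0,255,0,0,-42,0,255,0,0,-52,0,255,0,0,-56,0,255,0,0,-56,0]'

```text
time: 26.87
tool_pos: [500.6, 14.0, 162.4]
tcp_rot: [3.141, 0.001, 2.145]
contact_force: [-0.6, 0.2, 0.0]
grip_width: 11.9
```

```bash
python3 look.py s31 220 140 150 140 4
```

```text
t 26.87 pos [500.6  14.  162.4] rot [3.1405e+00 1.0000e-03 2.1449e+00] F [-0.6  0.2  0. ] M [ 0.   -0.02 -0.  ] w 11.9 j [-0.13  0.35  1.67 -0.    1.12 -0.7 ] dq 0.024
```

View pics/s31.png

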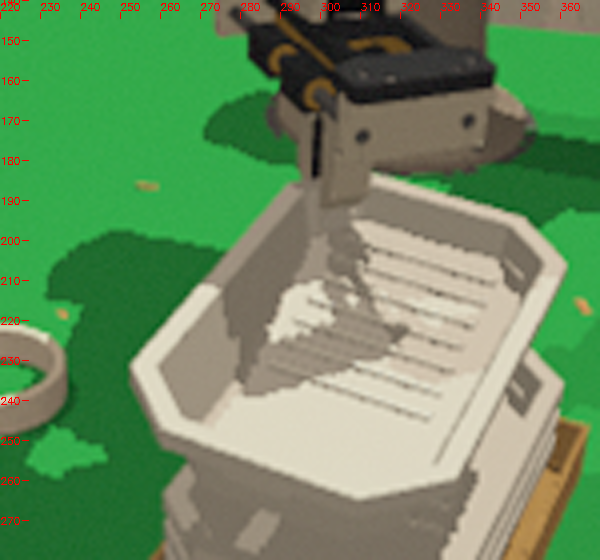

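```bash
python3 - <<'E'
from fit import *
s=load('scene4')
o=np.array([(220+x/4-.5,140+y/4-.5) for x,y in[(132,370),(164,437),(362,500),(463,470),(567,267),(525,217),(372,172),(297,183)]])
fit6([(s,o)],[610,50,165,0,0.05,-.2])
E
```

```text
centre rim [609.2  49.7 173.4] yaw -0.212 tilt [-0.054  0.058] corners z [[719.3, 82.9, 164.5], [696.0, -26.2, 170.5], [522.4, 125.6, 176.2], [499.1, 16.5, 182.2]] res [ 0.4  0.   0.3 -1.1 -0.  -0.2 -0.7  1.8  1.  -1.1  0.7 -0.1 -0.8  0.5
 -1.2  0.6]
```

Call:
play_rows --moves '[255,6,2,0,0,255,18,6,0,-2,255,36,11,0,-4,255,54,17,2,-6,255,72,23,5,-8,255,90,28.5,8,-10,255,105,33,11,-12,255,115,36.5,13,-13]'

```text
time: 27.58
tool_pos: [466.9, 132.5, 147.6]
tcp_rot: [-3.14, -0.002, 2.376]
contact_force: [-0.6, 0.1, 0.4]
grip_width: 12.0
```

```bash
python3 look.py s32 220 100 330 230 2; python3 -c "
from h import *
go([441.2,231.6,146],147)"
```

```text
t 27.58 pos [466.9 132.5 147.6] rot [-3.1403e+00 -1.6000e-03  2.3763e+00] F [-0.6  0.1  0.4] M [-0.04 -0.06  0.01] w 12.0 j [ 0.12  0.34  1.73  0.    1.07 -0.69] dq 0.243
t 27.63 pos [466.6 133.4 147.3] rot [-3.1403e+00 -2.4000e-03  2.3767e+00] F [-0.3  2.1 -1.3] M [ 0.04 -0.07  0.  ] w 12.0 j [ 0.12  0.34  1.73  0.    1.07 -0.69] dq 0.046
shift [86.3 53.3  1.3] turn -10.8
```

View pics/s32.png

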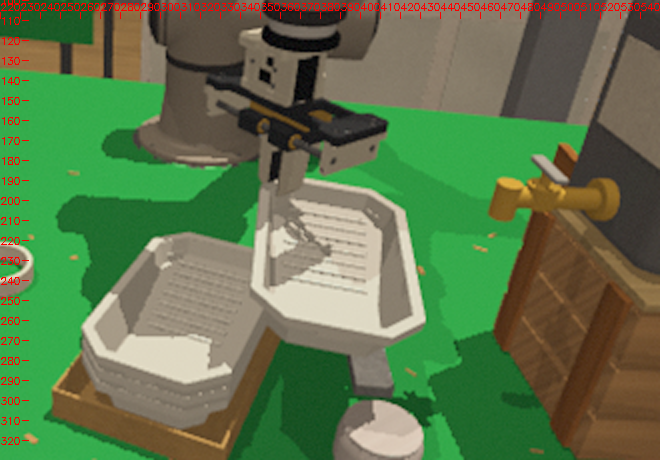

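Call:
play_rows --moves '[255,6,4,0,-1,255,18,11,0,-3,255,34,21,0,-5,255,50,31,0,-7,255,66,41,1,-9,255,78,48,1,-10.5,255,85,52,1,-10.8,255,86,53,1,-10.8]'

```text
time: 28.3
tool_pos: [443.4, 229.1, 147.4]
tcp_rot: [3.142, -0.0, 2.561]
contact_force: [-0.1, 0.2, -0.4]
grip_width: 12.2
```

Call:
play_rows --moves '[255,0,0,0,0,255,0,0,0,0]'

```text
time: 28.47
tool_pos: [443.9, 227.7, 147.4]
tcp_rot: [-3.141, 0.0, 2.559]
contact_force: [0.5, -0.3, -0.7]
grip_width: 11.9
```

```bash
python3 look.py s33 290 90 260 220 3; python3 -c "
from h import *
from plant import bot
pickle.dump(bot.capture('top'),open('top5.pkl','wb'))
crop(load('top5'),30,100,260,200,'t33',3)
go([441.2,231.6,146],147)"
```

```text
t 28.47 pos [443.9 227.7 147.4] rot [-3.1413e+00  3.0000e-04  2.5594e+00] F [ 0.5 -0.3 -0.7] M [-0.01 -0.12 -0.01] w 11.9 j [ 0.32  0.36  1.7  -0.    1.08 -0.67] dq 0.006
t 28.57 pos [444.  227.5 147.4] rot [-3.1414e+00  2.0000e-04  2.5589e+00] F [-0.1  0.5 -1. ] M [-0.01 -0.09 -0.04] w 12.2 j [ 0.32  0.36  1.7  -0.    1.08 -0.67] dq 0.002
shift [4.5 1.9 1.4] turn -0.4
```

View pics/s33.png

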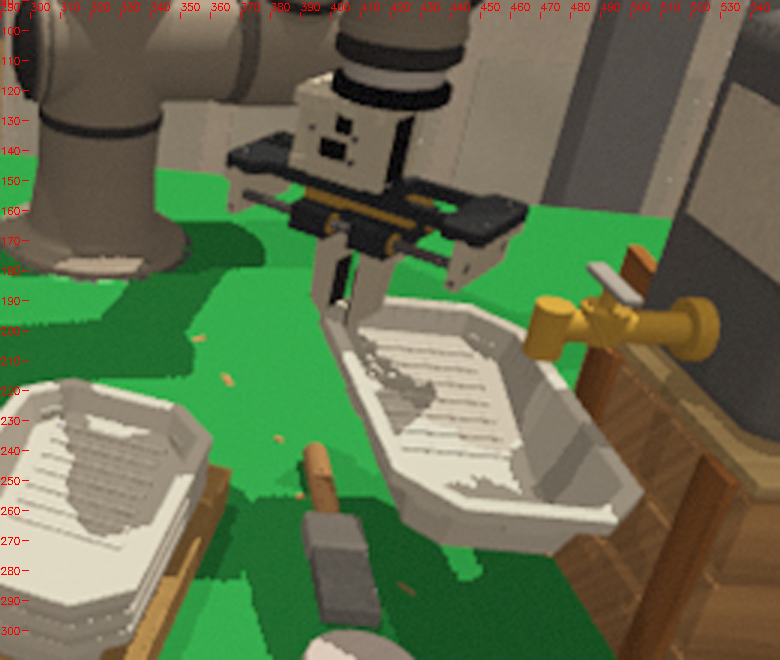

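View pics/t33.png

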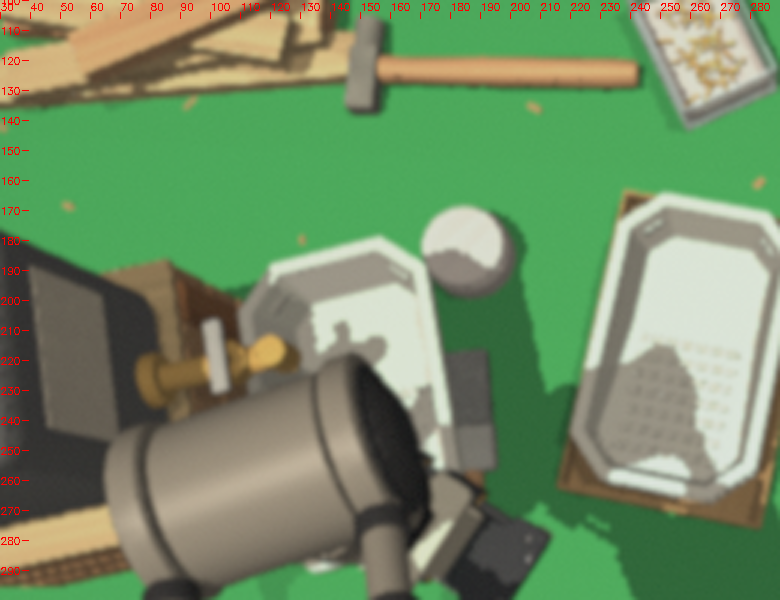

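```bash
python3 - <<'E'
from fit import *
crop(load('scene4'),390,185,120,95,'s34',6);crop(load('top5'),90,170,100,80,'t34',7)
E
```

```text
(no output)
```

View pics/s34.png

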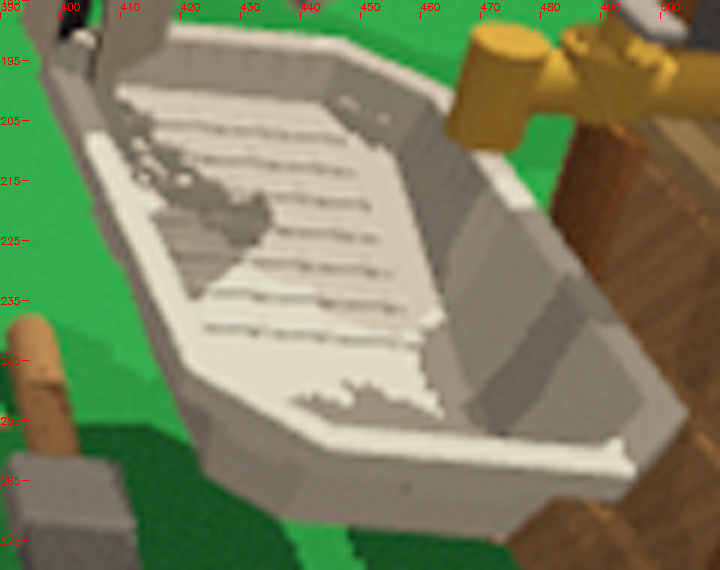

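View pics/t34.png

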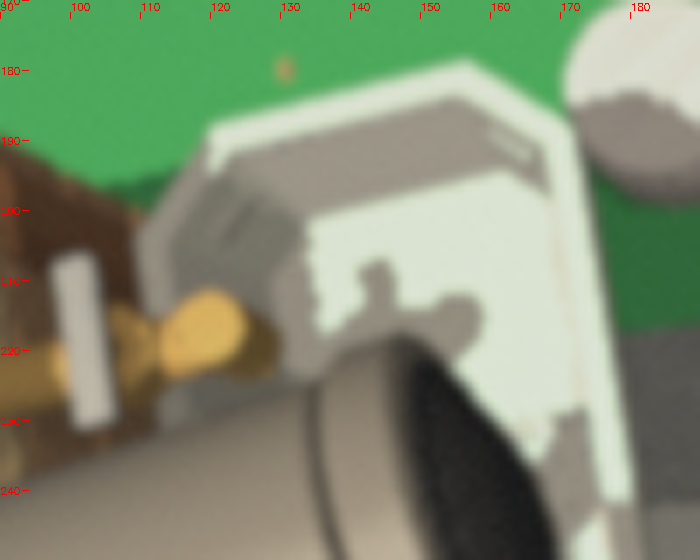

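```bash
python3 - <<'E'
from fit import *
s=load('scene4');t=load('top5')
o=np.array([(390+x/6-.5,185+y/6-.5) for x,y in[(688,412),(635,476),(325,447),(190,365),(342,40)]])
q=np.array([(90+x/7-.5,170+y/7-.5) for x,y in[(208,130),(465,62),(573,122),(138,238)]])
for obs in ([(s,o)],[(s,o),(t,q)]):
    p=fit6(obs,[533,303,163,0,0.05,.2])
    R=Ro.from_rotvec([0,0,p[5]])*Ro.from_rotvec([p[3],p[4],0])
    print("spout in liner",R.inv().apply(np.array([554.4,332,205])-p[:3])+[0,0,48],"tilt",np.hypot(*p[3:5]))
E
```

```text
centre rim [532.5 302.7 160.3] yaw 0.198 tilt [-0.075  0.049] corners z [[620.3, 377.0, 151.2], [642.5, 267.7, 159.6], [422.6, 337.7, 161.0], [444.8, 228.4, 169.4]] res [ 0.3  0.1 -0.3 -0.4  0.4 -0.1 -0.5  0.3  0.1  0.1]
spout in liner [24.93729079 20.91707247 95.70378384] tilt 0.08984438480090802
centre rim [529.8 303.4 158.7] yaw 0.202 tilt [-0.078  0.052] corners z [[617.3, 378.1, 149.2], [639.9, 268.9, 157.8], [419.8, 338.0, 159.6], [442.4, 228.8, 168.3]] res [ 0.   0.  -0.4 -0.4  0.7 -0.1 -0.2  0.4 -0.1  0.1  0.6 -0.6  0.1 -0.1
 -0.3  0.7 -0.4 -0.1]
spout in liner [27.32521263 19.30957211 97.39445952] tilt 0.09367265432483719
```

Call:
play_rows --moves '[255,0,0,0,0,255,0,0,0,0,255,0,0,0,0,255,0,0,0,0,255,0,0,0,0,255,0,0,0,0,255,0,0,0,0,255,0,0,0,0]'

```text
time: 29.23
tool_pos: [443.6, 228.3, 147.4]
tcp_rot: [-3.142, 0.0, 2.56]
contact_force: [-1.0, 0.4, -1.5]
grip_width: 12.1
```

Call:
play_rows --moves '[255,0,0,0,0,255,0,0,0,0,255,0,0,0,0,255,0,0,0,0,255,0,0,0,0,255,0,0,0,0,255,0,0,0,0,255,0,0,0,0]'

```text
time: 29.9
tool_pos: [443.6, 228.3, 147.4]
tcp_rot: [-3.141, 0.0, 2.56]
contact_force: [-0.4, 0.3, -1.5]
grip_width: 12.1
```

```bash
cp scene4.pkl sceneprev.pkl; python3 look.py s35 390 185 120 95 6; python3 - <<'E'
from h import *
a=load('sceneprev')["color"].astype(int);b=load('scene4')["color"].astype(int)
d=np.abs(a-b).max(2);print("changed px",(d>40).sum(), (d[185:280,390:510]>40).sum())
th=np.linspace(0,2*np.pi,90);s=load('scene4');pts=[]
for z in(56,156): pts+=list(proj(s,np.c_[511.5+23*np.cos(th),-323.2+23*np.sin(th),0*th+z]))
crop(s,110,165,100,75,'s36',6,pts)
cv2.imwrite('pics/s37.png',cv2.resize(s["color"][:,:,::-1],(800,600)))
E
```

```text
t 29.9 pos [443.6 228.3 147.4] rot [-3.1415  0.      2.5602] F [-0.4  0.3 -1.5] M [-0.04 -0.1   0.  ] w 12.1 j [ 0.32  0.36  1.7  -0.    1.08 -0.67] dq 0.001
changed px 62 26
```

View pics/s35.png

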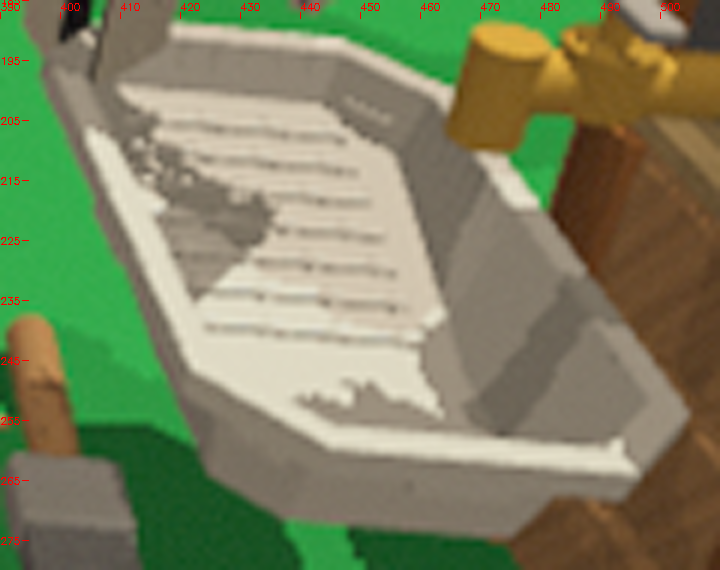

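View pics/s36.png

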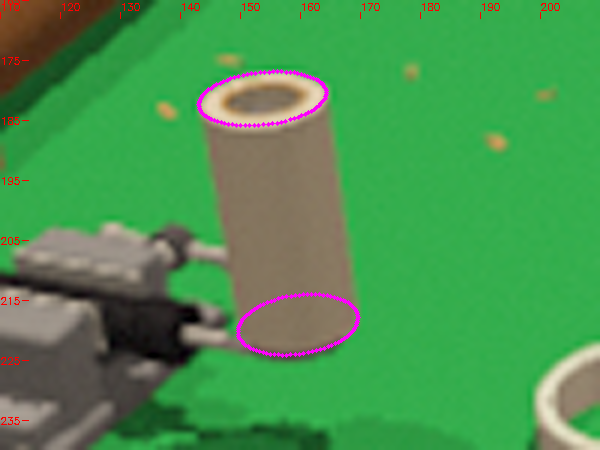

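View pics/s37.png

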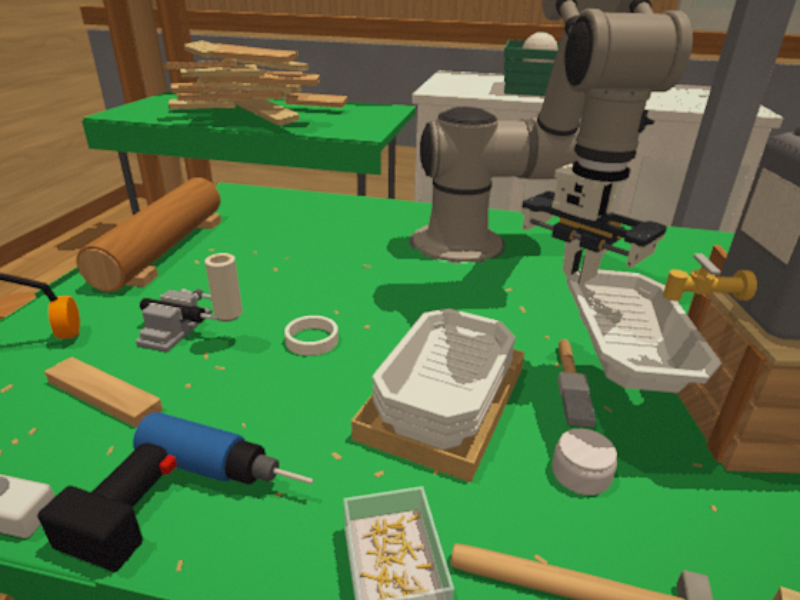

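```bash
python3 -c "
from plant import bot
print(bot.close_job())"
```

```text
the job is handed in; nothing more can be done
None
```

I handed the job in at about 30 s of the 53 s allowed. No verdict came back, so everything below is from my own checks.

**What I did**
- **Sleeve:** I pushed it onto the cage until the stop pushed back with about 20 N, then released it.
- **Peel:** It took three lifts. On the first two, the grip held the liner too level to count as a tip. On the second I loosened the grip while the corner was up. The opposite corner then dropped back into the nest while the gripped corner stayed about 30 mm up.
- **Carry:** I set the liner back in the nest and gripped it deeper. I levelled it by pressing its far end on the next liner's rim, then carried it under the tap.

**What the last checks showed**
- **Sleeve:** Its outline matches the fully-home position in the final picture, and the fingers are off it.
- **Tip:** I measured about 0.11 rad of tilt from the picture, with the corners at roughly 125 and 99 mm. My image fits read about 0.02 rad too high. I lifted 6 mm further to be safe, and the far corner stayed down.
- **Liner under the spout:** The spout is about 26 mm along and 20 mm across from the liner's centre. The rim is about 48 mm below the spout. The liner did not move over the last 1.3 s.
- **Level:** The liner is not perfectly level. I estimate 0.07 to 0.09 rad, against a limit of 0.14.
- **Other items:** The next liner is still in the stack, and the tape, brush and tin have not visibly moved.

**What disagreed:** The brief puts the fingertips 22 mm ahead of the tool point. Touching the table and the liner rim put them about 10 to 12 mm behind it, so I set the grip heights from those touches.

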